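# Set up a batch colour check at the viewing booth

### The arm

A 6-joint arm with a two-finger parallel gripper is mounted at the origin on a cart in front of the work surface, level with it; the furniture and walls round the work are solid. World frame = base frame: x ahead of the robot, y to its left, z up, the work surface at z = 0. Lengths are in mm, angles in rad, forces in N, time in s.
With the tool pointing down it reaches from about 350 to 975 mm from the base axis. Payload 4.9 kg.
Tool frame: the origin (TCP) lies at the very end of the fingers, on their centre line; the grasp point (between the pads) lies 19 mm behind it; z points along the fingers, x is the direction in which the jaws open and shut, and the axes are right-handed (so a half turn about z gives the same grasp; the last joint's range is limited). The gripper opens to 85 mm and grips with 20 to 120 N. Pads are 22 mm wide; open, the fingers measure 114 mm over their backs; the gripper's body (76 mm by 85 mm) begins 54 mm behind the grasp point. The pads swing forward as they close: fully open they stand 13 mm farther back than shut.
Start: joints at [-1.306, 0.053, 1.613, -0, 1.476, -0.119], TCP at [234.022, -579.513, 231.304] pointing down, gripper open.
Joint ranges: [-3.01, 3.01], [-1.01, 2.22], [0.06, 2.58], [-1.02, 4.17], [0.09, 2.62], [-3.14, 3.14]. Speed limits (rad/s): [2.57, 2.57, 3.14, 3.14, 3.14, 3.14].

### API

Orientations are given as a rotation vector (axis times angle).
In Python, from rig import * gives the robot as it stands.
- The arm moves only by the tool play_rows, never from a script. Its argument "plan" is a list of rows, each a list of 7 numbers: the shift along the tool's x, y, z as a fraction of full scale, then the turn, a rotation vector about the tool's x, y, z as a fraction of full scale, then the opening, from 0 (shut) to 1 (fully open). A call has 1 to 8 rows; each row shifts and turns the pose as measured when the row begins, along the tool's axes as they then stand; what a row does not reach is not made up. Full scale, the value 1, is 25 mm for a shift and 0.12 rad for a turn. A row lasts 1/12 s, in which the tool goes at most 41.7 mm and 7.16 degrees, less where a joint would pass 70% of its speed; a pose out of reach is approached as far as the arm can. A call with a number of a shift or a turn outside -1 to 1 is refused whole. A call with a gripper value outside its range is refused whole. The fingers move at their own pace and stop on an object; the grip force is fixed at half the most. Time passes only in rows, so rows that do not move let the fingers close. It gives the time, the measured TCP pose, the force and the opening at its end, in the units of the state.
- get_obs(): the state, without advancing time (a new reading comes with each control period).
- read_camera(name): name is "scene" or "top"; returns the picture (420x560x3 uint8, blue, green, red); there is no depth.
- calibration(name): a dict with "fovy" (degrees; the focal length in pixels is half the picture's height over the tangent of half this angle, whatever the lens; pixels are square), "cx", "cy" (the principal point, pixels), "origin" and "orientation" of the camera in the world. Camera axes: x right, y down, z forward; pixel columns grow to the right and rows downward; lengths in mm; the calibration is good to about 2 mm. A picture is of the moment at which its call begins. calibration takes no time and is no camera call.
- hand_in(): hands the job in, once; it reports no verdict.
The state is a dict: "time": time; "q": joint angles; "qvel": joint speeds; "joint_efforts": joint torques, N m; "ee_pos": TCP position; "tool_rot": TCP orientation; "force": force on the tool from outside, world axes, zero at the start; "torque": the same for the moment, N m; "opening": opening from 0.0 (shut) to 1.0 (fully open).
Only numpy, scipy, OpenCV 4.12 (cv2) and the standard library are available. Lean on these libraries where they do the work, as an engineer would, in place of code of your own. Each camera call takes 0.05 s, during which the arm holds its last target.

### The job

Set up the colour check of the new paint batch: take the tape roll off the swatch binder, turn the binder's top leaf over the rings from the right half to the left so that the standard on its reverse shows, and lay the tape roll back on the middle of the turned leaf to hold it flat. Also stand each sample pot waiting in front of the booth upright in the middle of a pad of the booth's turntable, which is loaded at its open front and turned on bay by bay by its finger posts, until all these pots are under the hood, the front bay is empty and the turntable rests in a detent. Leave everything else where it is.

Things in the scene. Friction and masses are not known exactly. Their poses are not given: they have to be found in the camera images.
- binder: Open ring binder, fixed to the table; black covers 200 x 326 mm, a 20 mm high stack of fixed leaves on each half out to 147 mm (tabs 180 mm) from the rings. Origin: on the table under the middle of the rings; +x along the ring axis away from the robot, +y to the left half. Ring axis at height 24 mm; rings of 17 mm radius. The table is clear at x = 100 to 235 mm, |y| < 70 mm, beyond its far edge.
- leaf (a joint): Top leaf, to be turned: 4 mm board, 180 mm along the rings, 10 to 145 mm from their axis, 0.1 kg. Angle about the ring axis: 0 = flat on the right half (-y), pi/2 upright, pi = flat on the left. Tight rings spring it up: unweighted it rests about 0.2 rad above flat (0.2 or 2.94); past upright it sinks over slowly by itself. The tape roll's weight holds it flat, its upper face then 26 mm high.
- leaf_tab (a point): Grip point of the leaf's aluminium tab, mid-thickness, 170 mm from the ring axis and at x = 20 mm of the binder. The tab is 40 mm wide (along the ring axis), 6 mm thick and projects past the leaf's edge, from 145 to 186 mm. It can be pinched across its width from above and pivots between the fingers as the leaf swings.
- leaf_mid (a point): Middle of the leaf, 84 mm from the ring axis, in its mid-thickness; the tape roll belongs here once the leaf is turned.
- tape_roll: Roll of masking tape used as page weight: ring of 102 mm outer and 64 mm inner diameter, 25 mm high, 90 g, lying flat, at the start on the leaf. Origin: centre of its underside. Can be gripped across the 19 mm ring wall (42 mm from its centre) with one finger in the hole.
- booth: Grey colour-viewing booth fixed to the table: base 320 mm deep, 345 mm wide, 16 mm high, with a turntable, and a hood (roof, sides, back) over its rear. Origin: on the table, middle of the base's front edge; +x back into the booth, +y left. Turntable axis at x = 155 mm, y = 0. Hood from x = 142 mm on, roof at 213 to 231 mm height, sides at y = +-165 mm; ahead of it all is open above.
- turntable (a joint): Turntable disc, 292 mm diameter, top at height 30 mm, turns endlessly about the vertical, counterclockwise from above positive. A spring detent holds it at every multiple of pi/2, where a bay faces straight to the front. About 3 N at a post leaves the detent; let go within 35 degrees of a detent, it settles into it.
- post_0 (a point): One of four upright finger posts near the turntable's rim, midway between bays: 14 mm diameter, from 30 to 70 mm height, 126 mm from the turntable axis; the point is on its axis at 60 mm height. At a detent two posts stand ahead of the hood, 45 degrees left and right of the front bay.
- post_1 (a point): As post_0, a quarter turn on.
- post_2 (a point): As post_0, half a turn on.
- post_3 (a point): As post_0, three quarter turns on.
- bay_0 (a point): One of four like bays of the turntable: round black rubber pad, 70 mm diameter, for one pot; the point is the centre of its upper face, 32 mm high, 100 mm from the turntable axis. At a detent one bay is ahead of the hood (booth x = 55 mm), one at each side and one at the back, under the hood.
- bay_1 (a point): As bay_0, a quarter turn on.
- bay_2 (a point): As bay_0, half a turn on.
- bay_3 (a point): As bay_0, three quarter turns on.
- pot_1: Sample pot of paint with closed lid: upright cylinder 53 mm diameter, 58 mm high, about 0.11 kg; at the start it stands on the table in front of the booth. Origin: centre of its underside. Two or three of the four pots are there in a run.
- pot_2: Sample pot of paint with closed lid: upright cylinder 53 mm diameter, 58 mm high, about 0.11 kg; at the start it stands on the table in front of the booth. Origin: centre of its underside. Two or three of the four pots are there in a run.
- pot_3: Sample pot of paint with closed lid: upright cylinder 53 mm diameter, 58 mm high, about 0.11 kg; at the start it stands on the table in front of the booth. Origin: centre of its underside. Two or three of the four pots are there in a run.
- pot_4: Sample pot of paint with closed lid: upright cylinder 53 mm diameter, 58 mm high, about 0.11 kg; at the start it stands on the table in front of the booth. Origin: centre of its underside. Two or three of the four pots are there in a run.
- varnish_jar: Lidded jar, 62 mm diameter, 68 mm high; bystander to be left alone. Origin: centre of its underside.
Not all that is in view belongs to the job. What is shaped like the pot_1 but blue or brown is not meant.

How it is judged (in metres and radians):
At the end, for the whole second after the job is handed in: Leaf within 0.07 rad of flat on the left, tape roll flat on it within 45 mm of its middle; each pot upright within 18 mm of a pad's centre and under the hood, none in the front bay; turntable still, within 0.1 rad of a detent (value of joint leaf above 3.07 rad and horizontal distance between tape_roll and leaf_mid below 0.045 m and angle between tape_roll's own z axis and vertical below 0.12 rad and linear speed of each of tape_roll, pot_1, pot_2, pot_3, pot_4 below 0.02 m/s and height (world z) of tape_roll between 0.018 and 0.045 m and (angle between the x axis of bay_0 and the x axis of booth, either way round below 0.1 rad or angle between the x axis of bay_0 and the x axis of booth, either way round above 1.47 rad) and velocity of joint turntable between -0.05 and 0.05 rad/s and (horizontal distance between pot_1 and bay_0 below 0.018 m or horizontal distance between pot_1 and bay_1 below 0.018 m or horizontal distance between pot_1 and bay_2 below 0.018 m or horizontal distance between pot_1 and bay_3 below 0.018 m) and height (world z) of pot_1 between 0.026 and 0.04 m and angle between each of pot_1, pot_2, pot_3, pot_4's own z axis and vertical below 0.1 rad and x of each of pot_1, pot_2, pot_3, pot_4 in the frame of booth above 0.12 m and (horizontal distance between pot_2 and bay_0 below 0.018 m or horizontal distance between pot_2 and bay_1 below 0.018 m or horizontal distance between pot_2 and bay_2 below 0.018 m or horizontal distance between pot_2 and bay_3 below 0.018 m) and height (world z) of pot_2 between 0.026 and 0.04 m and (horizontal distance between pot_3 and bay_0 below 0.018 m or horizontal distance between pot_3 and bay_1 below 0.018 m or horizontal distance between pot_3 and bay_2 below 0.018 m or horizontal distance between pot_3 and bay_3 below 0.018 m) and height (world z) of pot_3 between 0.026 and 0.04 m and (horizontal distance between pot_4 and bay_0 below 0.018 m or horizontal distance between pot_4 and bay_1 below 0.018 m or horizontal distance between pot_4 and bay_2 below 0.018 m or horizontal distance between pot_4 and bay_3 below 0.018 m) and height (world z) of pot_4 between 0.026 and 0.04 m); the robot touches nothing.
It fails at once if the varnish jar is moved more than 40 mm (distance of varnish_jar from where it was at the start of the episode above 0.04 m).
Of pot_1, pot_2, pot_3, pot_4 only 2 to 3 are there at a start; the rules pass over those that are not, and their reading is None.
At some moment in a run one of tape_roll may be knocked a few centimetres aside while the robot is not near it.
Once in a run the grip may slacken for a moment while it holds something.
It also fails if it takes over 210 s, if anything falls off the work surface, if the arm or the gripper's body presses on something with over 40 N, if the wrist force passes 120 N, or if a joint passes its speed limit or range.

## Working session

There is one attempt and no reset: what is moved stays moved. The work goes in short steps, Python scripts to look and compute and a tool call to move; the robot and the scene stay as the last step left them, time stands still between calls to the robot, and variables do not carry over. Pictures are saved under pics/ and viewed, and the job is handed in when it is done.

Besides the shell and the picture viewer there is one more tool, called after "Call:" as name(argument=value, ...) on one line, values as JSON. play_rows: Moves the arm, as the interface text tells. Its arguments: {"type":"object","properties":{"plan":{"type":"array"}},"required":["plan"]}

```bash
ls; mkdir -p pics
python3 - <<'E'
from rig import *
import cv2
o=get_obs();print(o)
for n in("scene","top"):
    c=calibration(n);print(n,c)
    cv2.imwrite(f"pics/{n}0.png",read_camera(n))
E
```

```text
pics
{'time': 0.0, 'q': array([-1.30601319e+00,  5.33759400e-02,  1.61428043e+00,  1.60448826e-05,
        1.47598397e+00, -1.18982503e-01]), 'qvel': array([ 0.00035619,  0.0008673 ,  0.00068389, -0.0003368 , -0.00081707,
        0.00011407]), 'joint_efforts': array([ 4.44638681e-05, -3.93686163e+01, -3.70170701e+01, -1.11427260e-04,
        7.18828829e-03, -6.10963525e-06]), 'ee_pos': array([ 233.86257551, -578.93713088,  230.05928345]), 'tool_rot': array([-2.60319486e+00,  1.75627166e+00,  2.41659217e-03]), 'force': array([-0.5179893 ,  0.53189152,  0.15327148]), 'torque': array([-0.06884624,  0.00188594,  0.01122358]), 'opening': 0.996799790249808}
scene {'fovy': 50.26665782025795, 'cx': 280.3537948484597, 'cy': 212.02161540992748, 'origin': array([ -239.78334578, -1112.90267504,   834.27790081]), 'orientation': array([-1.98957207,  0.68681221, -0.37422562])}
top {'fovy': 53.86241935419632, 'cx': 275.4633912281792, 'cy': 210.7269415186913, 'origin': array([ 405.7177194 ,  -41.07283617, 1409.6980385 ]), 'orientation': array([-2.16072116,  2.16138599, -0.11955378])}
```

View pics/scene0.png

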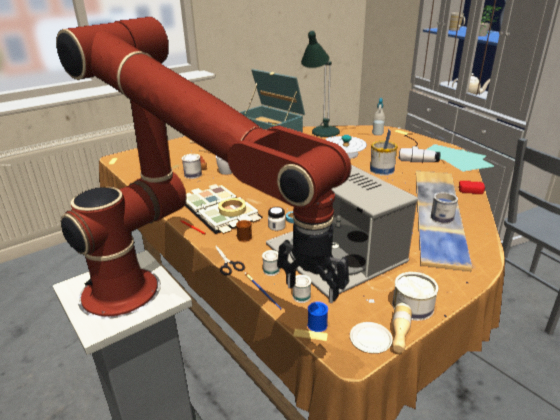

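View pics/top0.png

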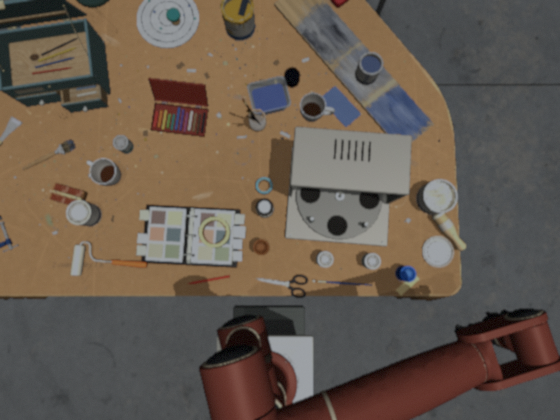

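```bash
cat > h.py <<'E'
from rig import *
import cv2, numpy as np
from scipy.spatial.transform import Rotation as R
def cam(n):
    c=calibration(n); f=210/np.tan(np.radians(c['fovy']/2))
    return c,f,R.from_rotvec(c['orientation']).as_matrix(),np.array(c['origin'])
def pix(n,p):
    c,f,M,o=cam(n); q=(np.atleast_2d(p)-o)@M
    return np.c_[q[:,0]/q[:,2]*f+c['cx'],q[:,1]/q[:,2]*f+c['cy']]
def back(n,uv,z):
    c,f,M,o=cam(n); uv=np.atleast_2d(uv).astype(float)
    d=np.c_[(uv[:,0]-c['cx'])/f,(uv[:,1]-c['cy'])/f,np.ones(len(uv))]@M.T
    return o+d*((np.asarray(z)-o[2])/d[:,2])[:,None]
def crop(n,name,x0,y0,x1,y1,s):
    im=read_camera(n); cv2.imwrite(f"pics/{n}_{name}_full.png",im)
    cv2.imwrite(f"pics/{name}.png",cv2.resize(im[y0:y1,x0:x1],None,fx=s,fy=s,interpolation=cv2.INTER_CUBIC)); return im
E
python3 - <<'E'
from h import *
im=cv2.imread("pics/top0.png")
cv2.imwrite("pics/a.png",cv2.resize(im[190:290,130:260],None,fx=6,fy=6,interpolation=cv2.INTER_CUBIC))
cv2.imwrite("pics/b.png",cv2.resize(im[120:290,250:430],None,fx=4.3,fy=3.5*4.3/4.3,interpolation=cv2.INTER_CUBIC))
E
```

```text
(no output)
```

View pics/a.png

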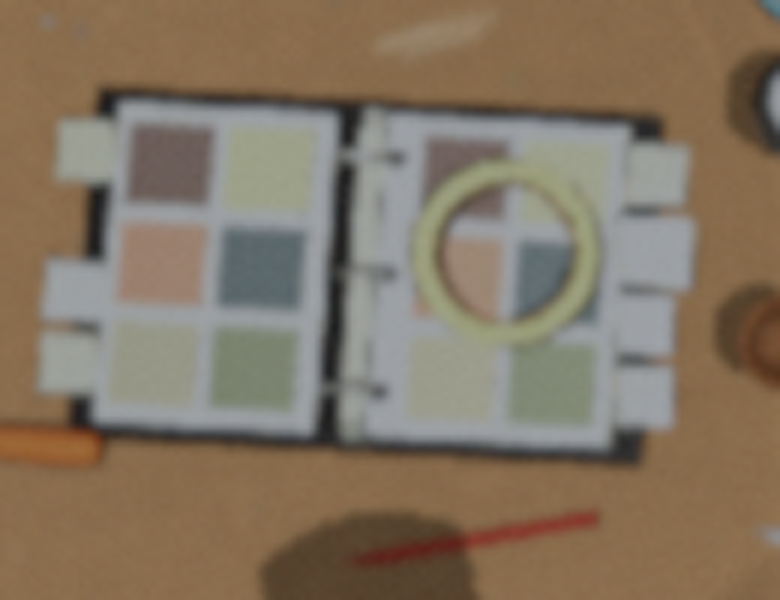

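View pics/b.png

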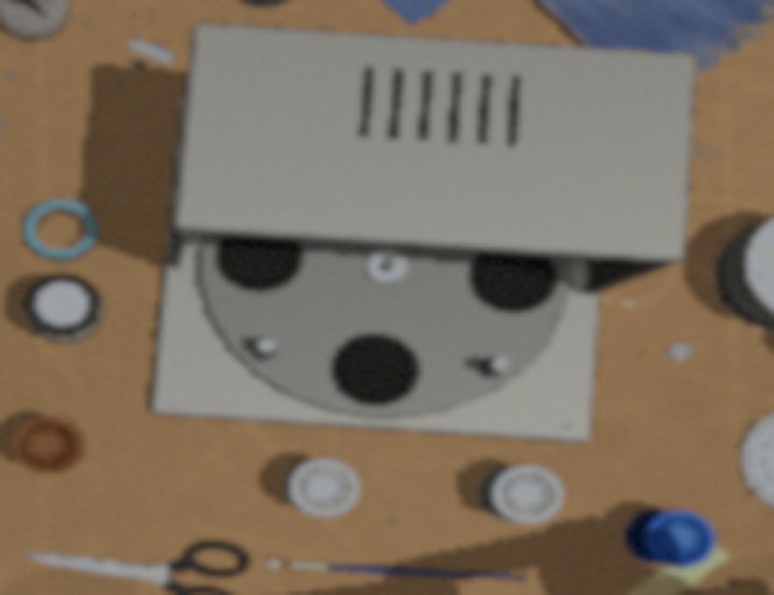

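Run:
```python
from h import *
np.set_printoptions(precision=1,suppress=True)
b=lambda u,v:(250+u/4.3,120+v/3.5)
a=lambda u,v:(130+u/6,190+v/6)
L=[("pot1",b(324,487),58),("pot2",b(526,493),58),("bayF",b(375,370),32),("bayL",b(260,255),32),("bayR",b(513,273),32),("hub",b(386,265),30),("postL",b(265,345),70),("postR",b(500,365),70),
("fl",b(152,410),16),("fr",b(590,438),16),("blue",b(680,535),58),("brown",b(48,440),58),("jar",b(63,302),68),("roofFL",b(177,232),231),("roofFR",b(687,258),231),("roofBL",b(195,25),231),("roofBR",b(695,55),231),
("stkTL",a(116,100),22),("stkBL",a(92,426),22),("lfTR",a(632,122),26),("lfBR",a(612,450),26),("tape",a(507,252),51),("tape_bot",a(507,252),38),("tabtip_hi",a(693,222),24),("tabtip_lo",a(693,288),24),
("coverTL",a(100,90),2),("coverBL",a(70,432),2),("coverTR",a(662,120),2),("coverBR",a(640,462),2),("ring1",a(375,157),30),("ring3",a(355,390),30),("rT",a(348,155),24),("rB",a(330,388),24)]
for n,uv,z in L: print(n,np.round(uv,1),back("top",uv,[z])[0])
```

```text
pot1 [325.3 259.1] [ 402.2 -198.3   58. ]
pot2 [372.3 260.9] [ 396.7 -350.5   58. ]
bayF [337.2 225.7] [ 513.  -242.4   32. ]
bayL [310.5 192.9] [ 624.  -154.2   32. ]
bayR [369.3 198. ] [ 606.4 -351.9   32. ]
hub [339.8 195.7] [ 614.5 -253.1   30. ]
postL [311.6 218.6] [ 533.4 -154.1   70. ]
postR [366.3 224.3] [ 514.7 -331.3   70. ]
fl [285.3 237.1] [475.7 -69.5  16. ]
fr [387.2 245.1] [ 448.8 -411.5   16. ]
blue [408.1 272.9] [ 358.2 -465.2   58. ]
brown [261.2 245.7] [445.7  10.3  58. ]
jar [264.7 206.3] [574.  -1.  68.]
roofFL [291.2 186.3] [611.7 -82.3 231. ]
roofFR [409.8 193.7] [ 589.8 -423.8  231. ]
roofBL [295.3 127.1] [787.8 -95.4 231. ]
roofBR [411.6 135.7] [ 761.5 -435.6  231. ]
stkTL [149.3 206.7] [578.7 390.9  22. ]
stkBL [145.3 261. ] [396.  397.9  22. ]
lfTR [235.3 210.3] [565.6  99.   26. ]
lfBR [232. 265.] [382.8 108.1  26. ]
tape [214.5 232. ] [490.9 164.3  51. ]
tape_bot [214.5 232. ] [491.8 166.2  38. ]
tabtip_hi [245.5 227. ] [509.4  64.4  24. ]
tabtip_lo [245.5 238. ] [472.5  64.1  24. ]
coverTL [146.7 205. ] [586.9 406.5   2. ]
coverBL [141.7 262. ] [392.5 416.6   2. ]
coverTR [240.3 210. ] [569.5  84.3   2. ]
coverBR [236.7 267. ] [375.8  94.8   2. ]
ring1 [192.5 216.2] [545.5 242.2  30. ]
ring3 [189.2 255. ] [415.9 250.4  30. ]
rT [188.  215.8] [547.2 258.7  24. ]
rB [185.  254.7] [417.  265.6  24. ]
```

```bash
cat >> h.py <<'E'
import sys
def to(x,y,z,yaw=None):
    """print remaining shift in tool axes (units of 25mm) & turn (units .12rad) to target"""
    o=get_obs(); p=o['ee_pos']; M=R.from_rotvec(o['tool_rot'])
    if yaw is None: rv=np.zeros(3)
    else:
        c=np.cos(yaw);s=np.sin(yaw)
        best=None
        for k in (1,-1):
            T=R.from_matrix(np.array([[k*c,k*s,0],[k*s,-k*c,0],[0,0,-1]]).T)
            rv=(M.inv()*T).as_rotvec()
            if best is None or np.linalg.norm(rv)<np.linalg.norm(best): best=rv
        rv=best
    d=np.array([x,y,z])-p
    sh=M.inv().apply(d)/25; sh2=(M*R.from_rotvec(rv)).inv().apply(d)/25
    np.set_printoptions(precision=2,suppress=True)
    print("t%.1f"%o['time'],"pos",p,"F",o['force'],"op %.2f"%o['opening'],"q",o['q'])
    print("shift units now-axes",sh,"after-turn axes",sh2,"turn",rv/.12)
if __name__=="__main__": to(*map(float,sys.argv[1:]))
E
python3 h.py 533 165 230 0
```

```text
t0.1 pos [ 233.88 -578.98  230.18] F [ 0.3  -0.2   0.71] op 1.00 q [-1.31  0.05  1.61  0.    1.48 -0.12]
shift units now-axes [-23.11 -22.24   0.05] after-turn axes [ 11.96 -29.76   0.01] turn [-0.01  0.01 -9.89]
```

Call:
play_rows(plan=[[-0.5,-0.5,0,0,0,0,1],[-0.7,-0.7,0,0,0,0,1],[-0.7,-0.7,0,0,0,0,1],[-0.7,-0.7,0,0,0,0,1],[-0.7,-0.7,0,0,0,0,1],[-0.7,-0.7,0,0,0,0,1],[-0.7,-0.7,0,0,0,0,1],[-0.7,-0.7,0,0,0,0,1]])

```text
time: 0.77
ee_pos: [307.9, -397.5, 224.5]
tool_rot: [-2.593, 1.764, 0.015]
force: [0.2, 0.3, -0.2]
opening: 1.001
```

Call:
play_rows(plan=[[-0.7,-0.7,0,0,0,0,1],[-0.7,-0.7,0,0,0,0,1],[-0.7,-0.7,0,0,0,0,1],[-0.7,-0.7,0,0,0,0,1],[-0.7,-0.7,0,0,0,0,1],[-0.7,-0.7,0,0,0,0,1],[-0.7,-0.7,0,0,0,0,1],[-0.7,-0.7,0,0,0,0,0.6]])

```text
time: 1.43
ee_pos: [387.4, -204.4, 221.8]
tool_rot: [-2.589, 1.766, 0.024]
force: [-0.1, -0.3, -0.5]
opening: 0.883
```

Call:
play_rows(plan=[[-0.3,-0.3,0,0,0,0,0.6],[0,0,0,0,0,-1,0.6],[0,0,0,0,0,-1,0.6],[0,0,0,0,0,-1,0.6],[0,0,0,0,0,-1,0.6],[0,0,0,0,0,-1,0.6],[0,0,0,0,0,-1,0.6],[0,0,0,0,0,-1,0.6]])

```text
time: 2.1
ee_pos: [391.4, -186.7, 217.7]
tool_rot: [-3.084, 0.495, 0.025]
force: [-0.1, 0.4, 0.6]
opening: 0.605
```

```bash
python3 h.py 533 165 150 0
```

```text
t2.1 pos [ 391.38 -186.73  217.67] F [-0.09  0.42  0.56] op 0.60 q [-0.62 -0.41  2.04  0.01  1.53 -0.3 ]
shift units now-axes [  1.03 -15.09   2.91] after-turn axes [  5.66 -14.07   2.71] turn [-0.15  0.13 -2.65]
```

Call:
play_rows(plan=[[0,-0.5,0,0,0,-0.9,0.6],[0.2,-0.8,0,0,0,-0.9,0.6],[0.4,-0.9,0,0,0,-0.8,0.6],[0.4,-0.9,0,0,0,0,0.6],[0.4,-0.9,0,0,0,0,0.6],[0.4,-0.9,0,0,0,0,0.6],[0.4,-0.9,0,0,0,0,0.6],[0.4,-0.9,0,0,0,0,0.6]])

```text
time: 2.77
ee_pos: [464.4, -17.7, 215.8]
tool_rot: [-3.121, -0.007, 0.029]
force: [-0.1, -0.6, 0.2]
opening: 0.598
```

Call:
play_rows(plan=[[0.4,-0.9,0,0,0,0,0.6],[0.4,-0.9,0,0,0,0,0.6],[0.4,-0.9,0,0,0,0,0.6],[0.4,-0.9,0,0,0,0,0.6],[0.4,-0.9,0.1,0,0,0,0.6],[0.4,-0.9,0.1,0,0,0,0.6],[0.4,-0.9,0.2,0,0,0,0.6],[0,0,0,0,0,0,0.6]])

```text
time: 3.43
ee_pos: [534.1, 152.7, 203.4]
tool_rot: [-3.12, -0.014, 0.037]
force: [-0.8, -0.3, -0.2]
opening: 0.594
```

```bash
python3 h.py 533 165 100 0
python3 - <<'E'
from h import *
crop("top","c",130,170,290,290,5)
E
```

```text
t3.4 pos [534.13 152.66 203.36] F [-0.77 -0.28 -0.25] op 0.59 q [ 0.13 -0.08  1.79  0.02  1.45  0.12]
shift units now-axes [ 0.06 -0.4   4.14] after-turn axes [-0.05 -0.49  4.13] turn [-0.18  0.2   0.08]
```

View pics/c.png

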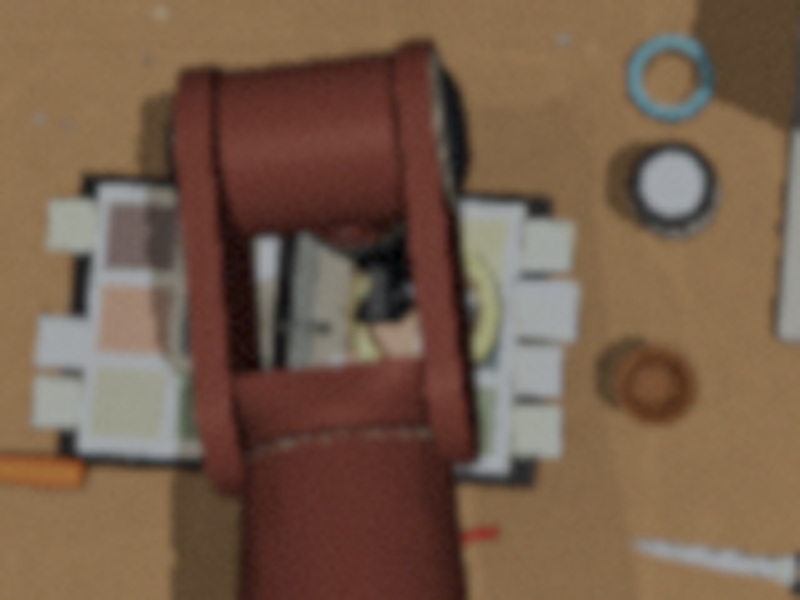

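Call:
play_rows(plan=[[0,-0.4,0.2,-0.2,0.2,0.1,0.6],[0,-0.1,0.9,0,0,0,0.6],[0,0,0.9,0,0,0,0.6],[0,0,0.9,0,0,0,0.6],[0,0,0.9,0,0,0,0.6],[0,0,0.6,0,0,0,0.6],[0,0,0,0,0,0,0.6]])

```text
time: 4.07
ee_pos: [533.1, 158.2, 91.7]
tool_rot: [3.133, -0.01, 0.006]
force: [-0.0, -0.5, -0.6]
opening: 0.604
```

```bash
python3 h.py 533.5 165 32 0
python3 - <<'E'
from h import *
crop("scene","d",150,130,350,280,4)
E
```

```text
t4.1 pos [533.15 158.25  91.66] F [-0.02 -0.51 -0.57] op 0.60 q [ 0.16  0.02  1.89 -0.01  1.23  0.17]
shift units now-axes [ 0.   -0.29  2.38] after-turn axes [ 0.01 -0.27  2.39] turn [ 0.07 -0.03 -0.05]
```

View pics/d.png

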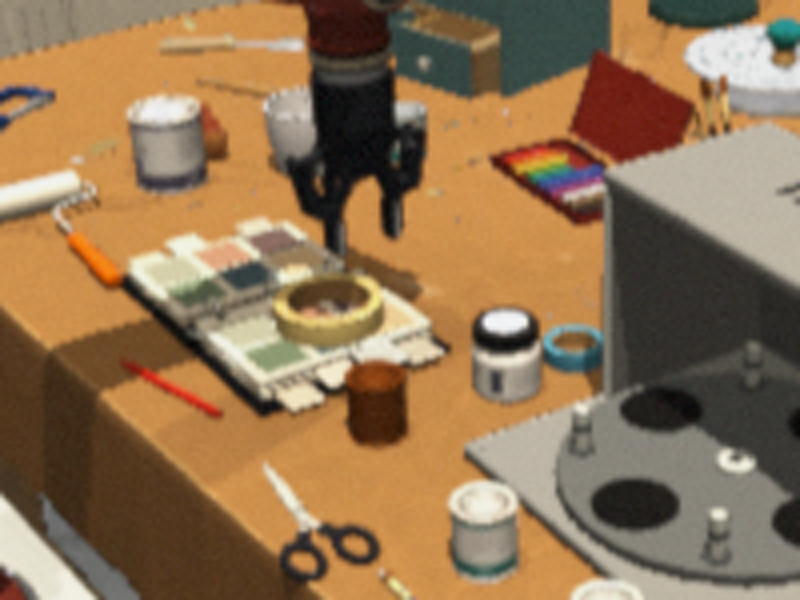

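Call:
play_rows(plan=[[0,-0.3,0.5,0,0,0,0.6],[0,-0.1,0.6,0,0,0,0.6],[0,0,0.6,0,0,0,0.6],[0,0,0.4,0,0,0,0.6],[0,0,0.2,0,0,0,0.6],[0,0,0,0,0,0,0.6]])

```text
time: 4.62
ee_pos: [539.2, 168.5, 39.0]
tool_rot: [3.135, -0.014, 0.027]
force: [-0.4, 0.0, -0.2]
opening: 0.602
```

```bash
python3 h.py 533.5 165 32 0
```

```text
t4.6 pos [539.24 168.45  39.  ] F [-0.37  0.04 -0.16] op 0.60 q [ 0.18  0.1   1.9  -0.01  1.12  0.19]
shift units now-axes [-0.23  0.14  0.28] after-turn axes [-0.23  0.14  0.28] turn [ 0.05 -0.15 -0.08]
```

Call:
play_rows(plan=[[-0.3,0.15,0.2,0,-0.15,0,0.6],[0,0,0.1,0,0,0,0.6],[0,0,0,0,0,0,0.6]])

```text
time: 4.87
ee_pos: [532.5, 164.7, 32.6]
tool_rot: [3.136, -0.014, 0.001]
force: [0.4, -0.8, 0.5]
opening: 0.6
```

```bash
python3 h.py 533.5 165 32 0
```

```text
t4.9 pos [532.47 164.73  32.65] F [ 0.36 -0.76  0.49] op 0.60 q [ 0.17  0.1   1.91 -0.01  1.12  0.18]
shift units now-axes [ 0.04 -0.01  0.03] after-turn axes [ 0.04 -0.01  0.03] turn [ 0.04 -0.   -0.08]
```

Close on the wall.

Call:
play_rows(plan=[[0,0,0,0,0,0,0.3],[0,0,0,0,0,0,0],[0,0,0,0,0,0,0],[0,0,0,0,0,0,0],[0,0,0,0,0,0,0],[0,0,0,0,0,0,0]])

```text
time: 5.37
ee_pos: [533.9, 164.8, 34.6]
tool_rot: [3.137, -0.015, 0.007]
force: [0.4, 0.0, -1.2]
opening: 0.147
```

Call:
play_rows(plan=[[0,0,-0.3,0,0,0,0],[0,0,-0.5,0,0,0,0],[0,0,-0.5,0,0,0,0],[0,0,-0.5,0,0,0,0],[0,0,-0.5,0,0,0,0],[0,0,-0.5,0,0,0,0],[0,0,0,0,0,0,0]])

```text
time: 5.95
ee_pos: [534.0, 165.4, 113.5]
tool_rot: [3.137, -0.015, 0.01]
force: [0.8, 0.2, -0.2]
opening: 0.146
```

```bash
python3 h.py 700 240 100 0
python3 - <<'E'
from h import *
crop("scene","e",150,130,350,280,4)
E
```

```text
t6.0 pos [533.96 165.39 113.46] F [ 0.76  0.19 -0.25] op 0.15 q [ 0.17 -0.    1.87 -0.01  1.27  0.18]
shift units now-axes [ 6.61 -3.05  0.57] after-turn axes [ 6.64 -2.98  0.54] turn [ 0.04 -0.05 -0.08]
```

View pics/e.png

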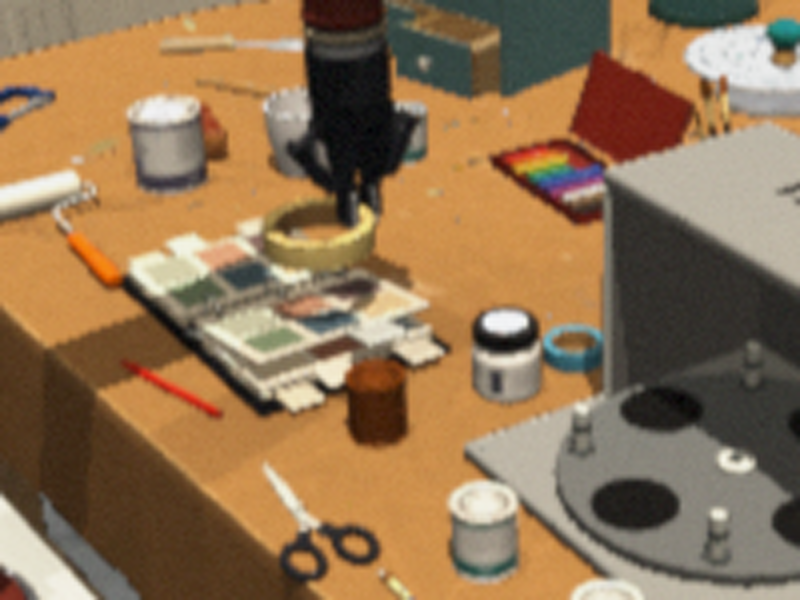

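Call:
play_rows(plan=[[0.5,-0.2,0,0,0,0,0],[0.8,-0.4,0,0,0,0,0],[0.8,-0.4,0,0,0,0,0],[0.8,-0.4,0,0,0,0,0],[0.8,-0.4,0,0,0,0,0],[0.8,-0.4,0,0,0,0,0],[0.8,-0.4,0,0,0,0,0],[0.6,-0.2,0,0,0,0,0]])

```text
time: 6.67
ee_pos: [682.4, 235.5, 109.3]
tool_rot: [3.135, -0.016, -0.002]
force: [-0.2, 0.1, -0.7]
opening: 0.145
```

```bash
python3 h.py 698 241 12 0
```

```text
t6.7 pos [682.4  235.53 109.31] F [-0.2   0.14 -0.67] op 0.14 q [ 0.23  0.37  1.46 -0.01  1.32  0.24]
shift units now-axes [ 0.63 -0.25  3.89] after-turn axes [ 0.62 -0.22  3.89] turn [ 0.05  0.01 -0.08]
```

Call:
play_rows(plan=[[0.3,-0.1,0.4,0,0,0,0],[0.1,0,0.7,0,0,0,0],[0,0,0.7,0,0,0,0],[0,0,0.7,0,0,0,0],[0,0,0.5,0,0,0,0],[0,0,0.3,0,0,0,0],[0,0,0.2,0,0,0,0],[0,0,0,0,0,0,0]])

```text
time: 7.33
ee_pos: [691.2, 237.0, 9.6]
tool_rot: [3.133, -0.015, -0.013]
force: [0.2, -0.6, -1.3]
opening: 0.146
```

```bash
python3 h.py 698 241 11 0
```

```text
t7.3 pos [691.21 237.     9.65] F [ 0.21 -0.56 -1.32] op 0.15 q [ 0.23  0.5   1.47 -0.01  1.19  0.24]
shift units now-axes [ 0.27 -0.16 -0.06] after-turn axes [ 0.27 -0.16 -0.05] turn [ 0.07  0.07 -0.08]
```

Call:
play_rows(plan=[[0,0,0,0,0,0,0.5],[0,0,0,0,0,0,0.5],[0,0,0,0,0,0,0.5],[0,0,-0.4,0,0,0,0.5],[0,0,-0.7,0,0,0,0.5],[0,0,-0.8,0,0,0,0.5],[0,0,-0.8,0,0,0,0.5],[0,0,-0.8,0,0,0,0.6]])

```text
time: 8.0
ee_pos: [691.3, 237.6, 103.3]
tool_rot: [3.133, -0.015, -0.014]
force: [0.1, 0.7, 0.4]
opening: 0.596
```

```bash
python3 h.py 493 84 110 -0.05
```

```text
t8.0 pos [691.34 237.58 103.35] F [0.12 0.69 0.35] op 0.60 q [ 0.23  0.4   1.43 -0.01  1.32  0.24]
shift units now-axes [-7.88  6.22 -0.14] after-turn axes [-7.62  6.53 -0.27] turn [0.07 0.07 0.34]
```

Call:
play_rows(plan=[[-0.5,0.4,-0.2,0,0,0,0.7],[-0.9,0.7,-0.2,0,0,0,0.7],[-0.9,0.7,-0.1,0,0,0,0.7],[-0.9,0.7,0,0,0,0,0.7],[-0.9,0.7,0,0,0,0,0.7],[-0.9,0.7,0,0,0,0.3,0.7],[-0.9,0.7,0,0,0,0,0.7],[-0.9,0.7,0,0,0,0,0.7]])

```text
time: 8.67
ee_pos: [527.8, 108.7, 143.4]
tool_rot: [-3.14, 0.068, -0.057]
force: [-0.6, -0.4, -0.4]
opening: 0.7
```

```bash
python3 h.py 493 84 60 -0.05
```

```text
t8.7 pos [527.85 108.72 143.36] F [-0.56 -0.41 -0.35] op 0.70 q [ 0.07 -0.11  1.92 -0.    1.29  0.11]
shift units now-axes [-1.47  1.05  3.28] after-turn axes [-1.34  1.06  3.33] turn [-0.01 -0.3   0.06]
```

Call:
play_rows(plan=[[-0.6,0.5,0,0,-0.3,0,0.7],[-0.6,0.5,0.3,0,0,0,0.7],[-0.2,0.1,0.3,0,0,0,0.7],[0,0,0,0,0,0,0.7]])

```text
time: 9.0
ee_pos: [489.6, 79.8, 135.1]
tool_rot: [-3.139, 0.071, -0.018]
force: [-0.1, 0.3, -0.5]
opening: 0.705
```

```bash
python3 h.py 493 84 60 -0.05;  python3 - <<'E'
from h import *
crop("scene","f",150,130,350,280,4)
crop("top","g",130,130,290,290,3.75)
E
```

```text
t9.0 pos [489.63  79.81 135.11] F [-0.13  0.32 -0.51] op 0.71 q [ 0.01 -0.19  2.01  0.    1.31  0.06]
shift units now-axes [ 0.09 -0.17  3.01] after-turn axes [ 0.13 -0.17  3.  ] turn [-0.02 -0.1   0.04]
```

View pics/f.png

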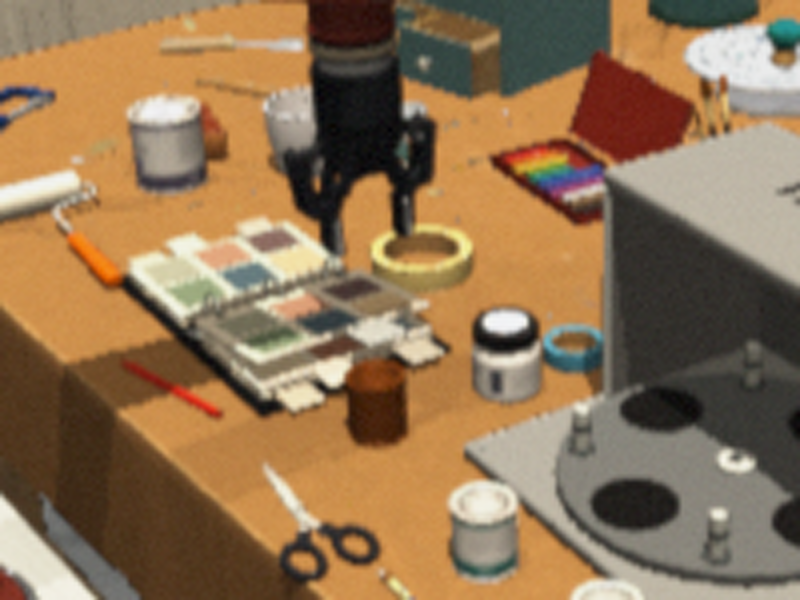

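View pics/g.png

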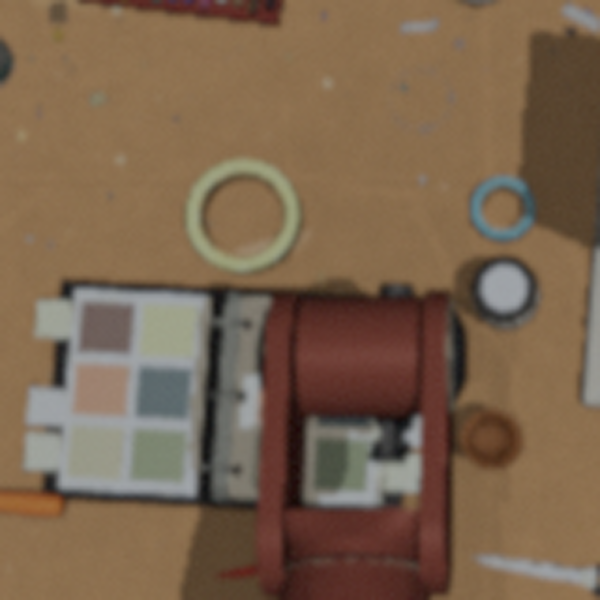

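```bash
cat >> h.py <<'E'
B0=np.array([481.,250.5]);BY=-0.052
def bw(x,y,z):
    c,s=np.cos(BY),np.sin(BY); return np.array([B0[0]+c*x-s*y,B0[1]+s*x+c*y,z])
def leafpt(th,x=20,r=170): return bw(x,-r*np.cos(th),24+r*np.sin(th))
E
python3 - <<'E'
from h import *
np.set_printoptions(precision=1,suppress=True)
im=cv2.imread("pics/scene_f_full.png")
for th in(.1,.2,.3):
    print(th,leafpt(th),(pix("scene",leafpt(th))-[150,130])*4, (pix("scene",leafpt(th,0,186))-[150,130])*4,(pix("scene",leafpt(th,40,186))-[150,130])*4)
for th in np.arange(.2,3.0,.3): print(round(th,2),leafpt(th)-[0,0,19])
E
```

```text
0.1 [492.2  80.5  41. ] [[379.6 340.8]] [[369.1 353.1]] [[407.9 339.7]]
0.2 [492.3  83.1  57.8] [[377.1 323.3]] [[366.2 333.7]] [[405.2 320.6]]
0.3 [492.5  87.3  74.2] [[373.6 305.3]] [[362.3 313.8]] [[401.4 300.8]]
0.2 [492.3  83.1  38.8]
0.5 [493.2 100.5  86.5]
0.8 [494.8 131.2 127. ]
1.1 [497.  172.5 156.5]
1.4 [499.5 220.6 172.5]
1.7 [502.1 271.3 173.6]
2.0 [504.7 320.1 159.6]
2.3 [506.9 362.6 131.8]
2.6 [508.5 394.9  92.6]
2.9 [509.6 414.3  45.7]
```

Call:
play_rows(plan=[[0.1,-0.2,0.4,0,-0.1,0,0.7],[0,0,0.7,0,0,0,0.7],[0,0,0.7,0,0,0,0.7],[0,0,0.5,0,0,0,0.7],[0,0,0.2,0,0,0,0.7],[0,0,0,0,0,0,0.7]])

```text
time: 9.6
ee_pos: [503.7, 89.5, 78.4]
tool_rot: [-3.137, 0.064, -0.023]
force: [-0.3, -0.0, -0.6]
opening: 0.702
```

```bash
python3 h.py 492.3 83.5 40 -0.05
```

```text
t9.6 pos [503.67  89.47  78.36] F [-0.28 -0.02 -0.6 ] op 0.70 q [ 0.03 -0.08  2.01  0.    1.19  0.07]
shift units now-axes [-0.47  0.26  1.53] after-turn axes [-0.44  0.26  1.53] turn [-0.04 -0.12  0.08]
```

Call:
play_rows(plan=[[-0.6,0.3,0,0,-0.2,0,0.7],[-0.2,0,0.4,0,0,0,0.7],[-0.1,0,0.5,0,0,0,0.7],[0,0,0.3,0,0,0,0.7],[0,0,0,0,0,0,0.7]])

```text
time: 10.02
ee_pos: [484.4, 84.7, 49.1]
tool_rot: [-3.135, 0.061, 0.004]
force: [-1.2, -0.2, -0.2]
opening: 0.697
```

```bash
python3 h.py 492.3 83.5 40 -0.05
```

```text
t10.0 pos [484.41  84.69  49.14] F [-1.2  -0.16 -0.2 ] op 0.70 q [ 0.02 -0.08  2.06  0.01  1.16  0.05]
shift units now-axes [0.32 0.04 0.36] after-turn axes [0.32 0.03 0.37] turn [-0.05  0.02  0.09]
```

Call:
play_rows(plan=[[0.3,0,0.2,0,0,0,0.7],[0.05,0,0.2,0,0,0,0.7],[0,0,0,0,0,0,0.7]])

```text
time: 10.27
ee_pos: [493.5, 85.0, 37.7]
tool_rot: [-3.135, 0.061, 0.004]
force: [0.1, -1.1, 0.1]
opening: 0.698
```

```bash
python3 h.py 492.3 83.5 40 -0.05;  python3 - <<'E'
from h import *
crop("scene","f2",190,150,300,230,7)
E
```

```text
t10.3 pos [493.45  84.97  37.73] F [ 0.12 -1.06  0.06] op 0.70 q [ 0.02 -0.04  2.05  0.01  1.13  0.05]
shift units now-axes [-0.04  0.06 -0.09] after-turn axes [-0.04  0.06 -0.09] turn [-0.05  0.02  0.09]
```

View pics/f2.png

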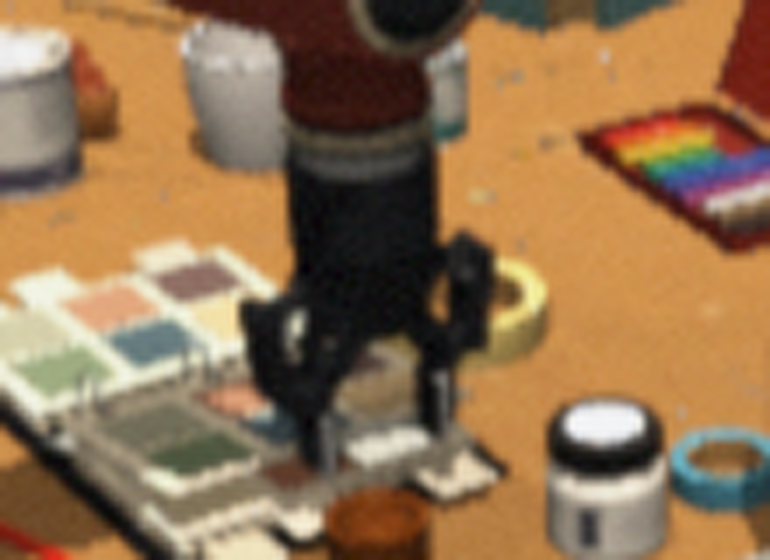

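Call:
play_rows(plan=[[0,0,0,0,0,0,0.3],[0,0,0,0,0,0,0.1],[0,0,0,0,0,0,0.1],[0,0,0,0,0,0,0.1],[0,0,0,0,0,0,0.1]])

```text
time: 10.73
ee_pos: [495.2, 85.1, 39.8]
tool_rot: [-3.135, 0.061, -0.004]
force: [0.4, 0.7, 0.1]
opening: 0.445
```

```bash
python3 h.py 493.2 100 86
```

```text
t10.7 pos [495.25  85.1   39.84] F [0.38 0.69 0.06] op 0.44 q [ 0.02 -0.04  2.05  0.01  1.13  0.05]
shift units now-axes [-0.1  -0.6  -1.84] after-turn axes [-0.1  -0.6  -1.84] turn [0. 0. 0.]
```

Call:
play_rows(plan=[[0,-0.08,-0.3,0,0,0,0.1],[0,-0.15,-0.56,0,0,0,0.1],[0,-0.2,-0.56,0,0,0,0.1],[0,-0.25,-0.54,0,0,0,0.1],[0,-0.3,-0.51,0,0,0,0.1],[0,-0.36,-0.48,0,0,0,0.1]])

```text
time: 11.23
ee_pos: [497.0, 121.6, 115.0]
tool_rot: [-3.128, 0.067, -0.013]
force: [5.3, 3.4, -5.5]
opening: 0.443
```

```bash
cat >> h.py <<'E'
def arc(th):
    o=get_obs(); p=o['ee_pos']+[0,0,19]; 
    d=p[:2]-B0; c,s=np.cos(BY),np.sin(BY); y=-s*d[0]+c*d[1]
    print("x %.1f th %.2f r %.1f op %.3f F"%(c*d[0]+s*d[1],np.arctan2(p[2]-24,-y),np.hypot(p[2]-24,y),o['opening']),o['force'])
    to(*(leafpt(th)-[0,0,19]))
E
python3 -c "
from h import *
arc(1.1)"
```

```text
x 22.6 th 0.71 r 168.7 op 0.443 F [ 5.31273233  3.38534507 -5.54184339]
t11.2 pos [496.96 121.6  114.97] F [ 5.31  3.39 -5.54] op 0.44 q [ 0.09 -0.13  1.99  0.01  1.27  0.13]
shift units now-axes [-0.07 -2.05 -1.63] after-turn axes [-0.07 -2.05 -1.63] turn [0. 0. 0.]
```

Call:
play_rows(plan=[[0,-0.43,-0.42,0,0,0,0.1],[0,-0.47,-0.37,0,0,0,0.1],[0,-0.5,-0.32,0,0,0,0.1],[0,-0.53,-0.27,0,0,0,0.1],[0,-0.56,-0.22,0,0,0,0.1],[0,-0.58,-0.16,0,0,0,0.1]])

```text
time: 11.73
ee_pos: [501.1, 200.7, 168.0]
tool_rot: [-3.135, 0.073, -0.022]
force: [0.8, -1.9, 0.8]
opening: 0.424
```

```bash
python3 -c "
from h import *
arc(1.7)"
```

```text
x 22.7 th 1.28 r 170.2 op 0.424 F [ 0.82124834 -1.87923647  0.75679497]
t11.7 pos [501.15 200.7  168.05] F [ 0.82 -1.88  0.76] op 0.42 q [ 0.24 -0.11  1.88  0.    1.36  0.29]
shift units now-axes [-0.09 -2.83 -0.2 ] after-turn axes [-0.09 -2.83 -0.2 ] turn [0. 0. 0.]
```

Run:
```python
from h import *
crop("scene","f3",170,100,320,212,5)
```

```text
(no output)
```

View pics/f3.png

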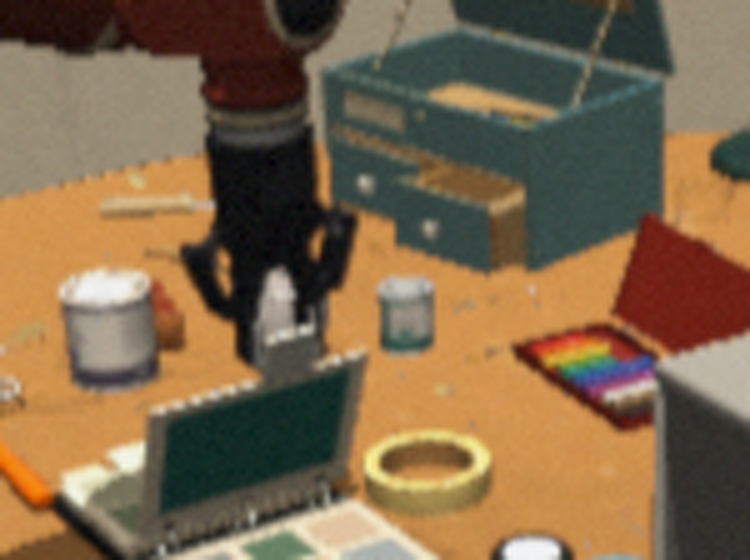

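Run:
```python
from h import *
np.set_printoptions(precision=1,suppress=True)
for th in np.arange(.8,1.6,.1):
    print(round(th,2),[((pix("scene",leafpt(th,x,r))-[170,100])*5)[0] for x,r in((0,186),(40,186),(-90,145),(90,145))])
o=get_obs();print((pix("scene",o['ee_pos']+[0,0,0])-[170,100])*5,o['opening'],o['force'])
```

```text
0.8 [array([311.3, 417.4]), array([360.8, 402.6]), array([181., 475.]), array([402.6, 408. ])]
0.9 [array([300.3, 394.7]), array([349.8, 380.2]), array([172.6, 457.1]), array([394.3, 391.2])]
1.0 [array([288.7, 373.4]), array([338.2, 359.3]), array([163.9, 440.2]), array([385.5, 375.4])]
1.1 [array([276.8, 353.9]), array([326.2, 340. ]), array([155. , 424.6]), array([376.2, 360.8])]
1.2 [array([264.5, 336.3]), array([313.8, 322.7]), array([145.9, 410.5]), array([366.7, 347.7])]
1.3 [array([252.2, 320.8]), array([301.4, 307.5]), array([136.7, 397.9]), array([357. , 336.1])]
1.4 [array([239.9, 307.6]), array([288.9, 294.6]), array([127.7, 387.1]), array([347.3, 326.1])]
1.5 [array([227.9, 296.8]), array([276.6, 284. ]), array([118.8, 378.1]), array([337.7, 317.9])]
[[281.7 355.1]] 0.4250973975499754 [-0.2 -0.1  1.5]
```

Call:
play_rows(plan=[[0,0,0,0,0,0,0.1]])

```text
time: 11.87
ee_pos: [501.2, 204.0, 169.3]
tool_rot: [-3.132, 0.07, -0.024]
force: [3.3, -0.0, -6.6]
opening: 0.427
```

Run:
```python
from h import *
arc(1.7)
crop("scene","f4",190,110,290,190,8)
```

```text
x 22.6 th 1.30 r 170.5 op 0.427 F [ 3.33837891 -0.02623092 -6.61412432]
t11.9 pos [501.23 203.96 169.34] F [ 3.34 -0.03 -6.61] op 0.43 q [ 0.25 -0.11  1.88  0.    1.36  0.29]
shift units now-axes [-0.08 -2.7  -0.15] after-turn axes [-0.08 -2.7  -0.15] turn [0. 0. 0.]
```

View pics/f4.png

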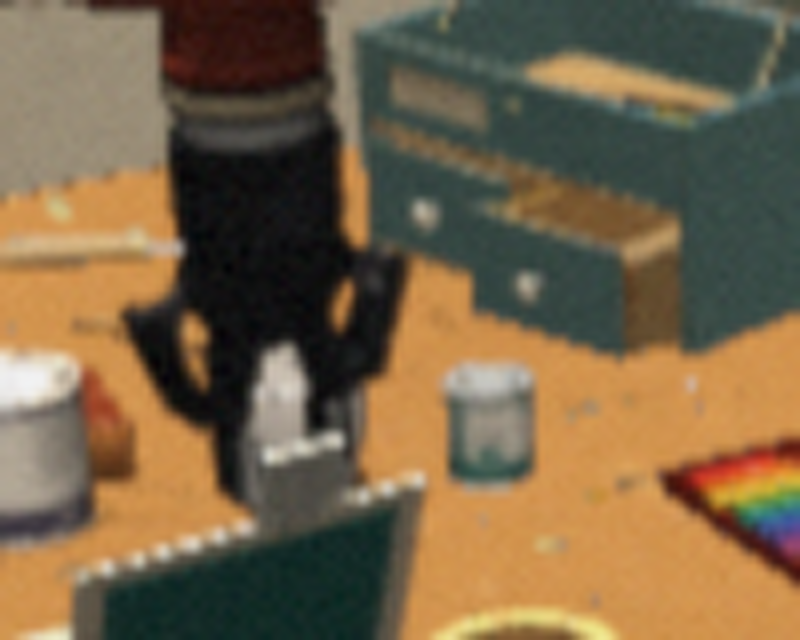

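Call:
play_rows(plan=[[0,-0.3,-0.06,0,0,0,0.1],[0,-0.4,-0.06,0,0,0,0.1],[0,-0.4,-0.04,0,0,0,0.1],[0,-0.4,0,0,0,0,0.1]])

```text
time: 12.25
ee_pos: [502.8, 241.0, 176.4]
tool_rot: [-3.134, 0.074, -0.021]
force: [-13.2, 0.4, -2.0]
opening: 0.378
```

Run:
```python
from h import *
arc(1.8)
crop("scene","f5",190,110,290,190,8)
```

```text
x 22.2 th 1.52 r 171.6 op 0.378 F [-13.21010214   0.43272027  -2.02191372]
t12.2 pos [502.78 241.   176.39] F [-13.21   0.43  -2.02] op 0.38 q [ 0.31 -0.08  1.84  0.    1.37  0.36]
shift units now-axes [-0.08 -1.88  0.25] after-turn axes [-0.08 -1.88  0.25] turn [0. 0. 0.]
```

View pics/f5.png

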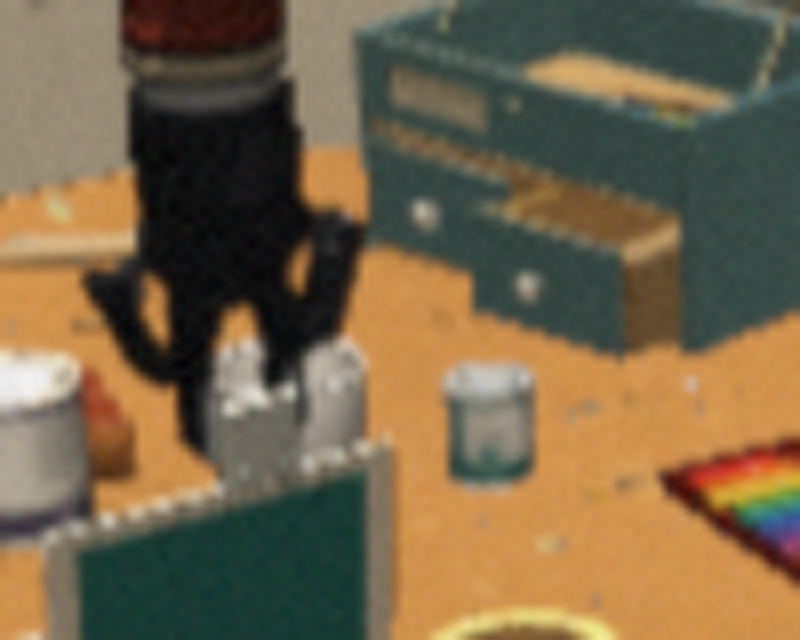

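Call:
play_rows(plan=[[0,-0.3,0.05,0,0,0,0.1],[0,-0.35,0.05,0,0,0,0.1],[0,-0.35,0.08,0,0,0,0.1],[0,-0.35,0.1,0,0,0,0.1],[0,-0.35,0.1,0,0,0,0.1]])

```text
time: 12.72
ee_pos: [502.5, 291.6, 164.9]
tool_rot: [-3.13, 0.07, -0.012]
force: [0.1, -1.1, 0.3]
opening: 0.1
```

Run:
```python
from h import *
arc(2)
crop("scene","f6",190,110,290,190,8)
```

```text
x 19.3 th 1.83 r 165.4 op 0.100 F [ 0.12248805 -1.05237297  0.3012219 ]
t12.7 pos [502.48 291.64 164.88] F [ 0.12 -1.05  0.3 ] op 0.10 q [ 0.39 -0.01  1.79  0.01  1.35  0.44]
shift units now-axes [ 0.03 -1.14  0.23] after-turn axes [ 0.03 -1.14  0.23] turn [0. 0. 0.]
```

View pics/f6.png

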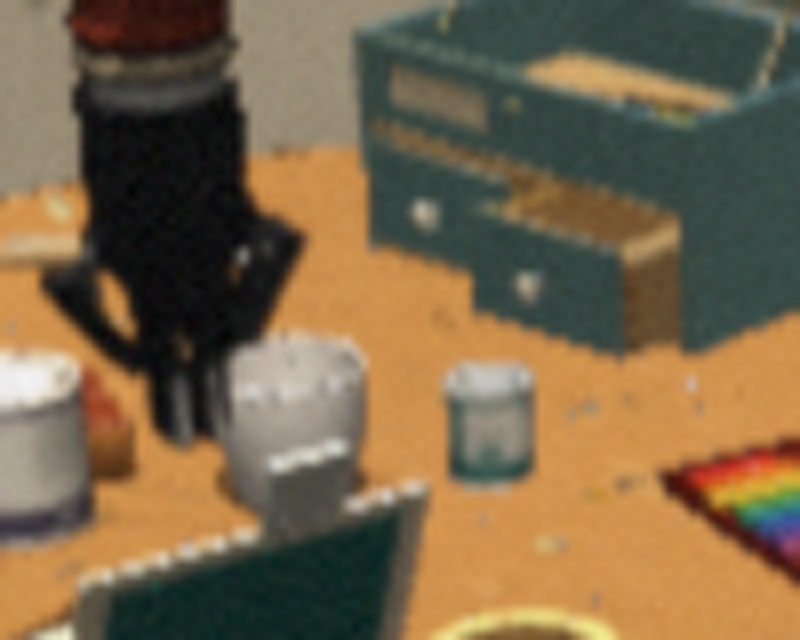

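Call:
play_rows(plan=[[0,0,-0.6,0,-0.1,0,0.7],[0,0.2,-0.9,0,0,0,0.7],[0,0.5,-0.9,0,0,0,0.7],[0,0.9,-0.3,0,0,0,0.7],[0,0.9,0,0,0,0,0.7],[0,0.9,0,0,0,0,0.7],[0,0.9,0,0,0,0,0.7],[0,0.9,0,0,0,0,0.7]])

```text
time: 13.43
ee_pos: [495.6, 164.1, 229.5]
tool_rot: [-3.131, 0.051, 0.018]
force: [0.6, 0.6, -0.7]
opening: 0.702
```

Call:
play_rows(plan=[[0,0.9,0,0,0,0,0.7],[0,0.9,0.2,0,0,0,0.7],[0,0.5,0.5,0,0,0,0.7],[0,0,0.6,0,0,0,0.7],[0,0,0.5,0,0,0,0.7],[0,0,0,0,0,0,0.7]])

```text
time: 13.93
ee_pos: [494.0, 101.0, 183.0]
tool_rot: [-3.133, 0.06, 0.013]
force: [-1.1, -0.3, 0.0]
opening: 0.702
```

```bash
python3 h.py 492.3 83.5 100 -0.05;  python3 - <<'E'
from h import *
crop("scene","f7",170,120,300,220,6)
E
```

```text
t13.9 pos [494.04 100.98 182.99] F [-1.11 -0.35  0.02] op 0.70 q [ 0.05 -0.2   1.94  0.01  1.42  0.09]
shift units now-axes [-0.01  0.73  3.31] after-turn axes [-0.03  0.7   3.32] turn [-0.07  0.07  0.1 ]
```

View pics/f7.png

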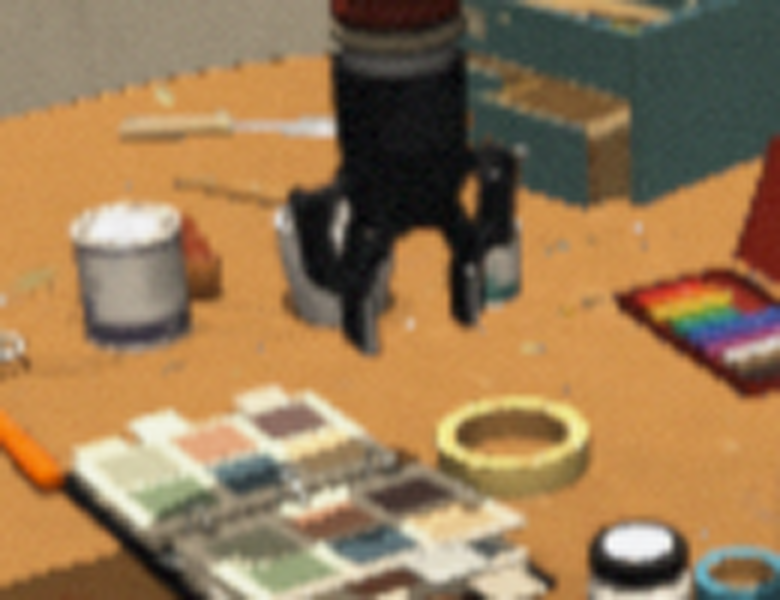

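Call:
play_rows(plan=[[0,0.5,0.3,0,0,0,0.7],[0,0.1,0.7,0,0,0,0.7],[-0.05,0,0.8,0,0,0,0.7],[-0.05,0,0.8,0,0,0,0.7],[-0.05,0,0.5,0,0,0,0.7],[0,0,0.3,0,0,0,0.7],[0,0,0,0,0,0,0.7]])

```text
time: 14.57
ee_pos: [493.6, 85.6, 99.6]
tool_rot: [-3.134, 0.05, -0.004]
force: [-1.0, -0.1, 0.1]
opening: 0.699
```

```bash
python3 h.py 492.3 84.5 38 -0.05
```

```text
t14.6 pos [493.64  85.56  99.59] F [-1.   -0.1   0.09] op 0.70 q [ 0.02 -0.13  2.02  0.01  1.25  0.05]
shift units now-axes [-0.06  0.06  2.46] after-turn axes [-0.05  0.04  2.46] turn [-0.06 -0.02  0.15]
```

Call:
play_rows(plan=[[-0.05,0.05,0.4,0,0,0.1,0.7],[-0.05,0,0.6,0,0,0,0.7],[-0.05,0,0.6,0,0,0,0.7],[-0.05,0,0.5,0,0,0,0.7],[0,0,0.3,0,0,0,0.7],[0,0,0,0,0,0,0.7]])

```text
time: 15.07
ee_pos: [493.5, 84.2, 41.2]
tool_rot: [-3.134, 0.072, -0.02]
force: [0.7, -1.1, -0.3]
opening: 0.701
```

```bash
python3 h.py 492.3 84.5 38 -0.05
```

```text
t15.1 pos [493.53  84.22  41.22] F [ 0.74 -1.11 -0.29] op 0.70 q [ 0.02 -0.05  2.06  0.01  1.12  0.06]
shift units now-axes [-0.05 -0.01  0.13] after-turn axes [-0.05 -0.01  0.13] turn [-0.06 -0.11  0.04]
```

Call:
play_rows(plan=[[-0.05,0,0.15,0,-0.1,0,0.7],[0,0,0,0,0,0,0.3],[0,0,0,0,0,0,0.1],[0,0,0,0,0,0,0.1],[0,0,0,0,0,0,0.1],[0,0,0,0,0,0,0.1]])

```text
time: 15.57
ee_pos: [495.2, 84.3, 40.6]
tool_rot: [-3.134, 0.072, -0.009]
force: [-1.2, -0.1, -0.1]
opening: 0.44
```

Call:
play_rows(plan=[[0,-0.08,-0.3,0,0,0,0.1],[0,-0.12,-0.4,0,0,0,0.1],[0,-0.14,-0.4,0,0,0,0.1],[0,-0.17,-0.38,0,0,0,0.1],[0,-0.2,-0.36,0,0,0,0.1],[0,-0.22,-0.35,0,0,0,0.1]])

```text
time: 16.07
ee_pos: [496.6, 111.4, 99.8]
tool_rot: [-3.126, 0.076, -0.015]
force: [2.3, 1.2, -2.6]
opening: 0.432
```

```bash
python3 -c "
from h import *
arc(1.1)"
```

```text
x 22.8 th 0.60 r 167.5 op 0.432 F [ 2.28185707  1.17674989 -2.59703268]
t16.1 pos [496.59 111.43  99.76] F [ 2.28  1.18 -2.6 ] op 0.43 q [ 0.07 -0.12  2.01  0.01  1.24  0.11]
shift units now-axes [-0.08 -2.47 -2.23] after-turn axes [-0.08 -2.47 -2.23] turn [0. 0. 0.]
```

Run:
```python
from h import *
np.set_printoptions(precision=1,suppress=True)
crop("scene","f8",190,130,290,210,8)
for th in (.4,.5,.6): print([((pix("scene",leafpt(th,x,r))-[190,130])*8)[0] for x,r in((0,186),(40,186),(-90,145),(90,145))])
```

```text
[array([394.8, 586.9]), array([473.3, 561.4]), array([174. , 644.7]), array([526.4, 531. ])]
[array([383. , 546.1]), array([461.8, 521.1]), array([164.5, 612.8]), array([517.8, 500.6])]
[array([369.5, 505.6]), array([448.5, 481.1]), array([153.9, 581.1]), array([507.8, 470.6])]
```

View pics/f8.png

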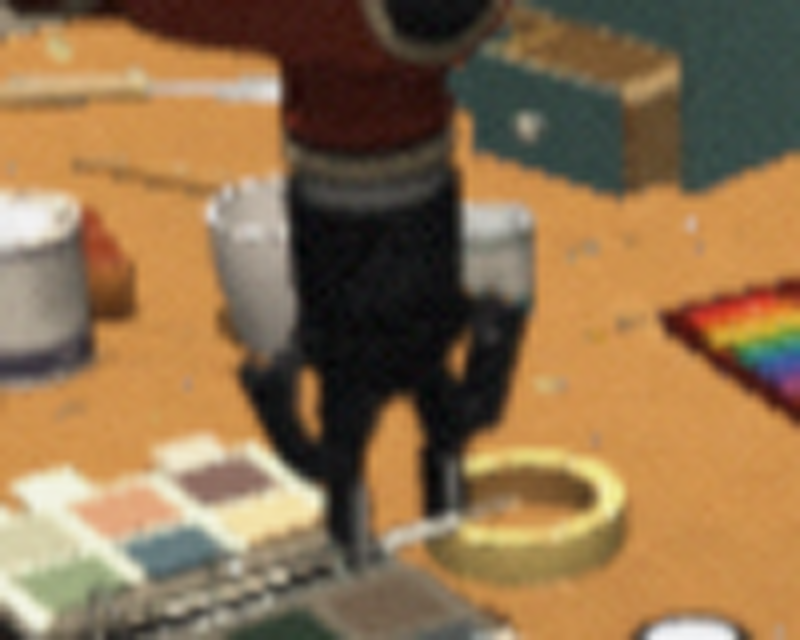

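Call:
play_rows(plan=[[0,0,0,0,-0.1,0,0.7],[0,0,0,0,0,0,0.7],[0,0.2,0.3,0,0,0,0.7],[-0.05,0.4,0.6,0,0,0,0.7],[-0.05,0.3,0.6,0,0,0,0.7],[-0.05,0.1,0.6,0,0,0,0.7],[0,0,0.4,0,0,0,0.7],[0,0,0,0,0,0,0.7]])

```text
time: 16.78
ee_pos: [494.1, 86.0, 41.1]
tool_rot: [-3.129, 0.071, -0.004]
force: [-0.1, -0.8, -0.2]
opening: 0.699
```

```bash
python3 h.py 492.5 85 31 -0.05
```

```text
t16.8 pos [494.06  85.97  41.1 ] F [-0.06 -0.82 -0.24] op 0.70 q [ 0.02 -0.04  2.05  0.01  1.13  0.06]
shift units now-axes [-0.06  0.05  0.4 ] after-turn axes [-0.06  0.04  0.4 ] turn [-0.1  -0.02  0.04]
```

Call:
play_rows(plan=[[-0.05,0,0.3,0,0,0,0.7],[0,0,0.2,0,0,0,0.7],[0,0,0,0,0,0,0.7]])

```text
time: 17.03
ee_pos: [492.9, 85.8, 27.6]
tool_rot: [-3.13, 0.071, -0.003]
force: [-0.2, 0.3, 0.1]
opening: 0.7
```

Call:
play_rows(plan=[[0,0,0,0,0,0,0.4],[0,0,0,0,0,0,0.2],[0,0,0,0,0,0,0],[0,0,0,0,0,0,0],[0,0,0,0,0,0,0],[0,0,0,0,0,0,0]])

```text
time: 17.53
ee_pos: [495.4, 85.9, 30.0]
tool_rot: [-3.131, 0.069, -0.012]
force: [-0.2, -0.2, -1.1]
opening: 0.445
```

```bash
python3 h.py 492.5 85 31 -0.05;  python3 - <<'E'
from h import *
crop("scene","f9",200,150,280,214,9)
E
```

```text
t17.5 pos [495.39  85.9   30.02] F [-0.22 -0.21 -1.07] op 0.44 q [ 0.02 -0.02  2.05  0.01  1.11  0.06]
shift units now-axes [-0.11  0.04 -0.04] after-turn axes [-0.11  0.04 -0.04] turn [-0.09 -0.06  0.05]
```

View pics/f9.png

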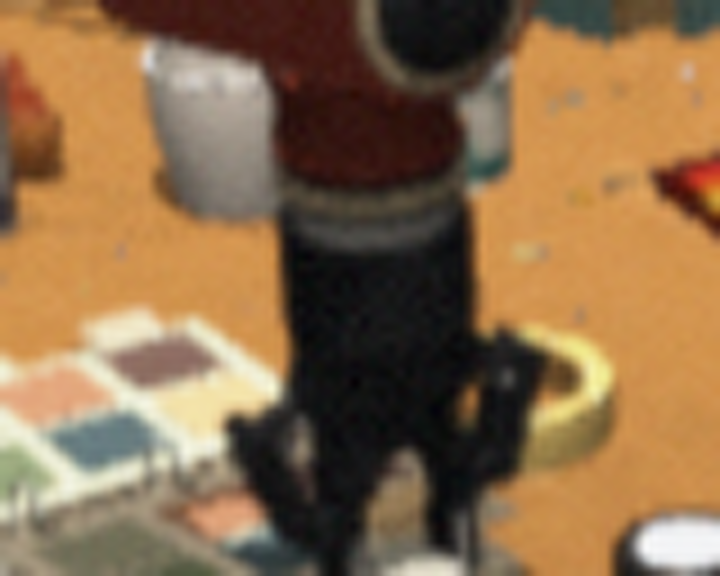

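Call:
play_rows(plan=[[0,-0.08,-0.3,0,0,0,0],[0,-0.12,-0.4,0,0,0,0],[0,-0.14,-0.4,0,0,0,0],[0,-0.17,-0.38,0,0,0,0],[0,-0.2,-0.36,0,0,0,0],[0,-0.22,-0.35,0,0,0,0]])

```text
time: 18.08
ee_pos: [496.5, 109.2, 89.2]
tool_rot: [-3.133, 0.07, -0.016]
force: [2.0, 2.1, -3.4]
opening: 0.453
```

```bash
sed -i "s/\[0,0,19\]; $/[0,0,27]/; s/leafpt(th)-\[0,0,19\]/leafpt(th)-[0,0,27]/" h.py; grep -n "0,0,27" h.py
python3 - <<'E'
from h import *
arc(1.1)
crop("scene","f10",190,130,290,210,8)
E
```

```text
41:    o=get_obs(); p=o['ee_pos']+[0,0,27]
44:    to(*(leafpt(th)-[0,0,27]))
x 22.9 th 0.58 r 167.9 op 0.453 F [ 2.00699917  2.10449537 -3.41306796]
t18.1 pos [496.54 109.17  89.17] F [ 2.01  2.1  -3.41] op 0.45 q [ 0.07 -0.1   2.01  0.01  1.22  0.11]
shift units now-axes [-0.07 -2.55 -2.36] after-turn axes [-0.07 -2.55 -2.36] turn [0. 0. 0.]
```

View pics/f10.png

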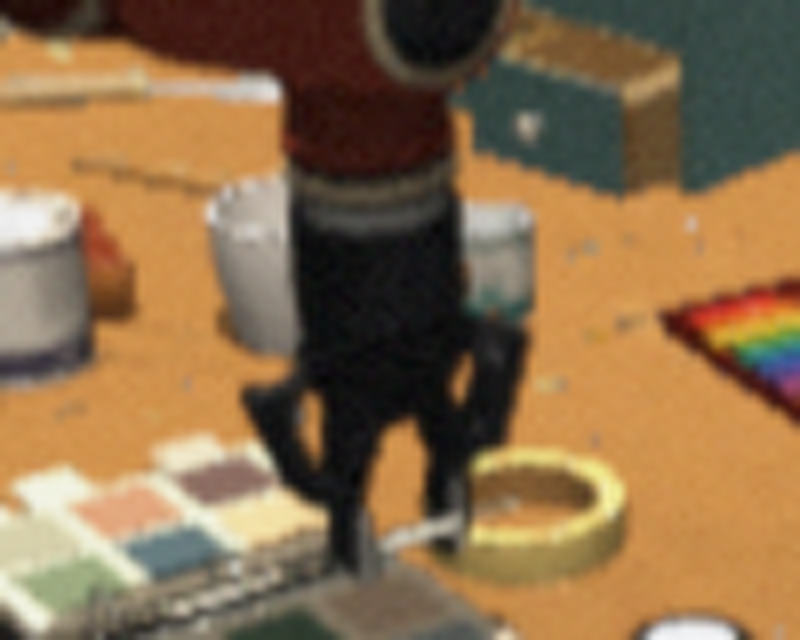

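Call:
play_rows(plan=[[0,-0.26,-0.36,0,0,0,0],[0,-0.28,-0.35,0,0,0,0],[0,-0.3,-0.33,0,0,0,0],[0,-0.32,-0.31,0,0,0,0],[0,-0.34,-0.29,0,0,0,0],[0,-0.36,-0.27,0,0,0,0],[0,-0.37,-0.25,0,0,0,0],[0,-0.38,-0.23,0,0,0,0]])

```text
time: 18.8
ee_pos: [500.0, 182.4, 154.0]
tool_rot: [-3.129, 0.064, -0.028]
force: [8.7, 3.3, -11.7]
opening: 0.445
```

Run:
```python
from h import *
arc(1.3)
crop("scene","f11",190,110,290,190,8)
np.set_printoptions(precision=1,suppress=True)
for th in (.8,.9,1,1.1): print(th,[((pix("scene",leafpt(th,x,r))-[190,110])*8)[0] for x,r in((0,186),(40,186),(-90,145),(90,145))])
```

```text
x 22.5 th 1.17 r 170.7 op 0.445 F [  8.71148584   3.33102741 -11.70978967]
t18.8 pos [500.02 182.41 153.97] F [  8.71   3.33 -11.71] op 0.45 q [ 0.21 -0.12  1.92  0.01  1.33  0.24]
shift units now-axes [-0.09 -0.87 -0.26] after-turn axes [-0.09 -0.87 -0.26] turn [0. 0. 0.]
0.8 [array([338. , 587.8]), array([417.2, 564.2]), array([129.6, 680. ]), array([484.2, 572.8])]
0.9 [array([320.5, 551.5]), array([399.7, 528.4]), array([116.2, 651.3]), array([470.9, 545.9])]
1 [array([302. , 517.4]), array([381.1, 494.9]), array([102.3, 624.3]), array([456.7, 520.6])]
1.1 [array([282.8, 486.2]), array([361.9, 464.1]), array([ 87.9, 599.4]), array([442. , 497.3])]
```

View pics/f11.png

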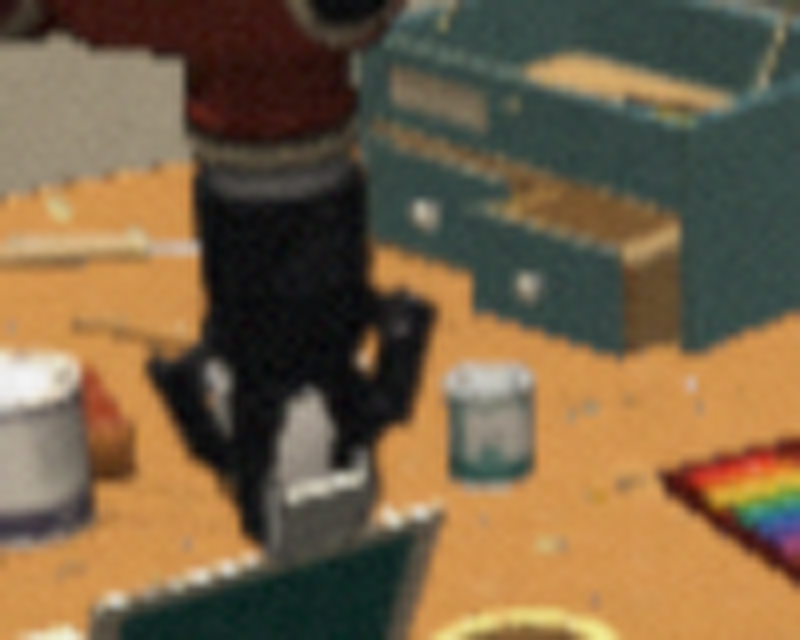

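Run:
```python
from h import *
np.set_printoptions(precision=1,suppress=True)
o=get_obs();M=R.from_rotvec(o['tool_rot']).as_matrix();p=o['ee_pos'];print(M)
for dx in(-19,19):
  for dy in (-11,11):
    for dz in(0,-7,-26): print(dx,dy,dz,(pix("scene",p+M@[dx,dy,dz])-[190,110])*8)
print((pix("scene",leafpt(1.06))-[190,110])*8)
```

```text
[[ 1. -0.  0.]
 [-0. -1.  0.]
 [ 0. -0. -1.]]
-19 -11 0 [[264.3 533.6]]
-19 -11 -7 [[262.9 519.7]]
-19 -11 -26 [[259.  481.6]]
-19 11 0 [[288.  550.7]]
-19 11 -7 [[286.7 536.6]]
-19 11 -26 [[282.9 498.2]]
19 -11 0 [[337.2 510.9]]
19 -11 -7 [[335.9 497.1]]
19 -11 -26 [[332.5 459.3]]
19 11 0 [[361.4 527.5]]
19 11 -7 [[360.1 513.6]]
19 11 -26 [[356.8 475.5]]
[[324.2 510. ]]
```

Call:
play_rows(plan=[[0,-0.25,-0.08,0,0,0,0],[0,-0.25,-0.06,0,0,0,0],[0,-0.25,-0.06,0,0,0,0],[0,-0.25,-0.05,0,0,0,0]])

```text
time: 19.18
ee_pos: [501.6, 211.0, 163.9]
tool_rot: [-3.13, 0.061, -0.031]
force: [2.9, -2.5, -1.0]
opening: 0.446
```

Run:
```python
from h import *
arc(1.5)
crop("scene","f12",190,110,290,190,8)
np.set_printoptions(precision=1,suppress=True)
for th in (1,1.1,1.2,1.3,1.4): print(th,[((pix("scene",leafpt(th,x,r))-[190,110])*8)[0] for x,r in((0,186),(40,186),(-90,145),(90,145))])
```

```text
x 22.6 th 1.34 r 171.2 op 0.446 F [ 2.94630565 -2.52210419 -1.00768398]
t19.2 pos [501.61 211.03 163.86] F [ 2.95 -2.52 -1.01] op 0.45 q [ 0.26 -0.1   1.88  0.    1.34  0.3 ]
shift units now-axes [-0.09 -1.06 -0.1 ] after-turn axes [-0.09 -1.06 -0.1 ] turn [0. 0. 0.]
1 [array([302. , 517.4]), array([381.1, 494.9]), array([102.3, 624.3]), array([456.7, 520.6])]
1.1 [array([282.8, 486.2]), array([361.9, 464.1]), array([ 87.9, 599.4]), array([442. , 497.3])]
1.2 [array([263.3, 458. ]), array([342.1, 436.4]), array([ 73.4, 576.7]), array([426.8, 476.3])]
1.3 [array([243.5, 433.3]), array([322.2, 412. ]), array([ 58.8, 556.7]), array([411.3, 457.7])]
1.4 [array([223.9, 412.1]), array([302.2, 391.3]), array([ 44.3, 539.3]), array([395.7, 441.8])]
```

View pics/f12.png

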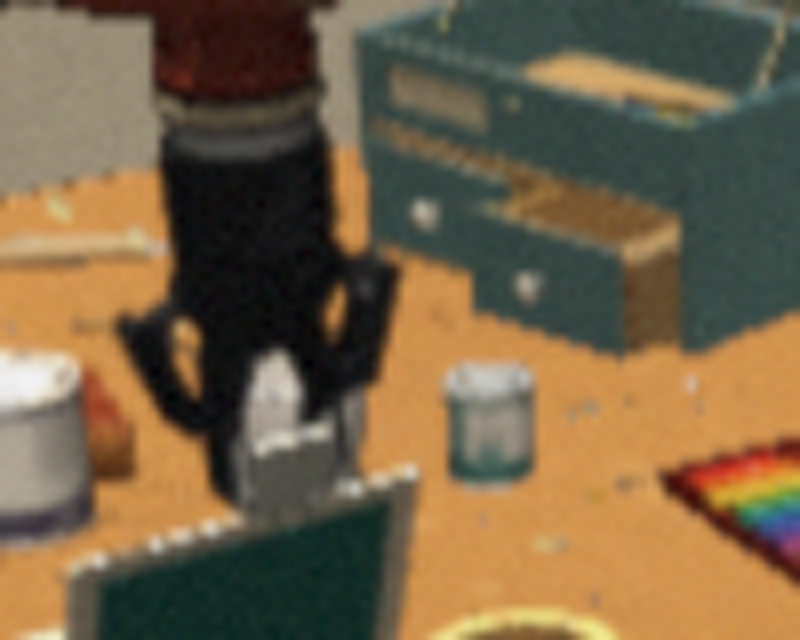

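Call:
play_rows(plan=[[0,-0.25,-0.06,0,0,0,0],[0,-0.25,-0.04,0,0,0,0],[0,-0.25,-0.03,0,0,0,0],[0,-0.25,-0.02,0,0,0,0],[0,-0.25,0,0,0,0,0]])

```text
time: 19.65
ee_pos: [503.2, 244.9, 169.7]
tool_rot: [-3.131, 0.061, -0.032]
force: [-0.2, -1.1, 2.2]
opening: 0.421
```

Run:
```python
from h import *
arc(1.8)
crop("scene","f13",190,110,290,190,8)
np.set_printoptions(precision=1,suppress=True)
for th in (1.3,1.4,1.5,1.6): print(th,[((pix("scene",leafpt(th,x,r))-[190,110])*8)[0] for x,r in((0,186),(40,186),(-90,145),(90,145))])
```

```text
x 22.5 th 1.55 r 172.7 op 0.421 F [-0.17864717 -1.05385248  2.22812765]
t19.6 pos [503.19 244.89 169.65] F [-0.18 -1.05  2.23] op 0.42 q [ 0.32 -0.07  1.84  0.    1.35  0.36]
shift units now-axes [-0.08 -1.72  0.3 ] after-turn axes [-0.08 -1.72  0.3 ] turn [0. 0. 0.]
1.3 [array([243.5, 433.3]), array([322.2, 412. ]), array([ 58.8, 556.7]), array([411.3, 457.7])]
1.4 [array([223.9, 412.1]), array([302.2, 391.3]), array([ 44.3, 539.3]), array([395.7, 441.8])]
1.5 [array([204.6, 394.9]), array([282.5, 374.4]), array([ 30.1, 524.9]), array([380.3, 428.7])]
1.6 [array([185.8, 381.5]), array([263.4, 361.4]), array([ 16.4, 513.5]), array([365.1, 418.5])]
```

View pics/f13.png

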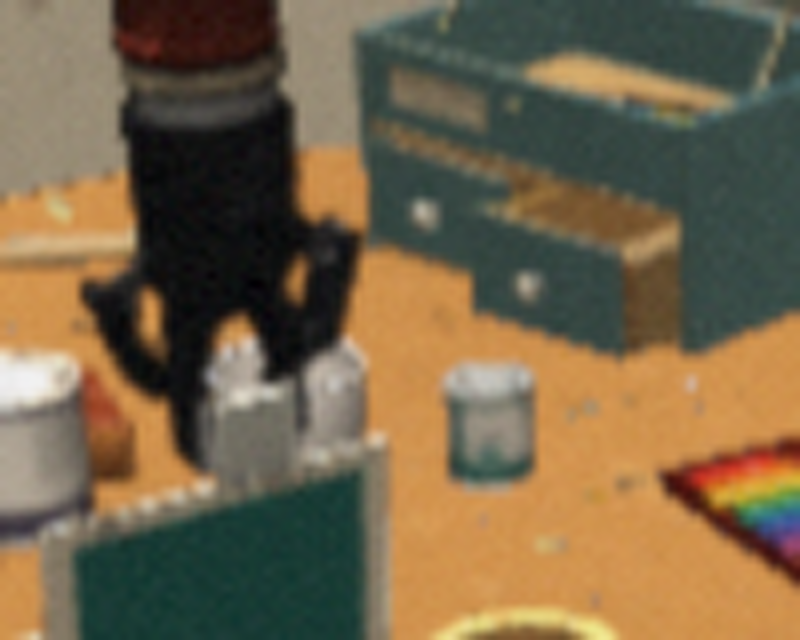

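Call:
play_rows(plan=[[0,0.1,0,0,0,0,0.65],[0,0.9,0.05,0,0,0,0.6],[0,0.6,0.1,0,0,0,0.3],[0,0,0,0,0,0,0],[0,0,0,0,0,0,0],[0,0,0,0,0,0,0]])

```text
time: 20.2
ee_pos: [502.0, 209.1, 166.4]
tool_rot: [-3.118, 0.053, -0.034]
force: [4.5, 0.5, -0.5]
opening: 0.457
```

Run:
```python
from h import *
arc(1.8)
crop("scene","f14",190,110,290,190,8)
```

```text
x 23.1 th 1.34 r 174.1 op 0.457 F [ 4.50340472  0.4681342  -0.51384108]
t20.2 pos [502.   209.09 166.38] F [ 4.5   0.47 -0.51] op 0.46 q [ 0.25 -0.11  1.88  0.02  1.34  0.28]
shift units now-axes [-0.07 -3.15  0.22] after-turn axes [-0.07 -3.15  0.22] turn [0. 0. 0.]
```

View pics/f14.png

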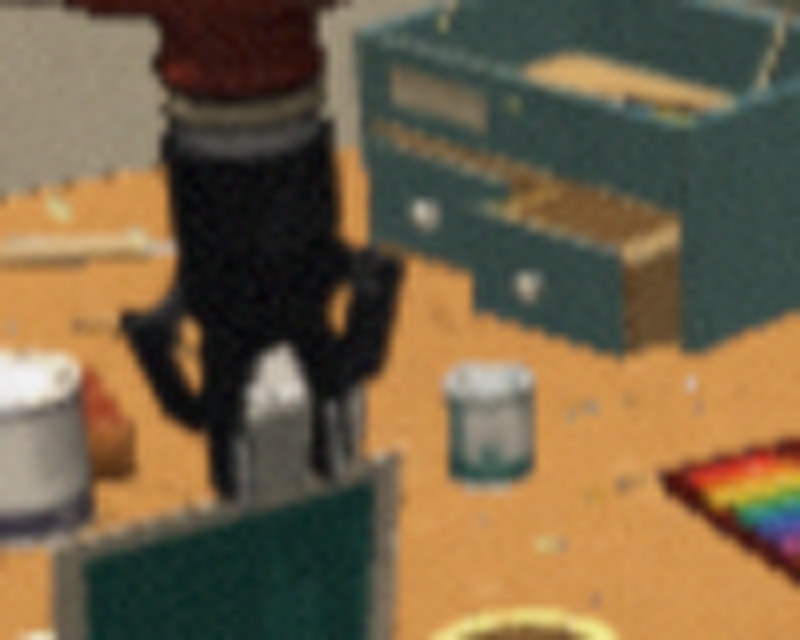

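Call:
play_rows(plan=[[0,-0.2,-0.04,0,0,0,0],[0,-0.25,-0.04,0,0,0,0],[0,-0.25,-0.02,0,0,0,0],[0,-0.25,0,0,0,0,0],[0,-0.25,0.02,0,0,0,0],[0,-0.25,0.04,0,0,0,0]])

```text
time: 20.75
ee_pos: [503.7, 241.4, 170.8]
tool_rot: [-3.132, 0.057, -0.031]
force: [1.2, -4.1, 9.1]
opening: 0.458
```

Run:
```python
from h import *
arc(1.9)
crop("scene","f15",190,110,290,190,8)
```

```text
x 23.1 th 1.53 r 174.0 op 0.458 F [ 1.18893086 -4.14481316  9.08249824]
t20.8 pos [503.66 241.38 170.82] F [ 1.19 -4.14  9.08] op 0.46 q [ 0.31 -0.08  1.84  0.    1.35  0.35]
shift units now-axes [-0.1  -2.51  0.54] after-turn axes [-0.1  -2.51  0.54] turn [0. 0. 0.]
```

View pics/f15.png

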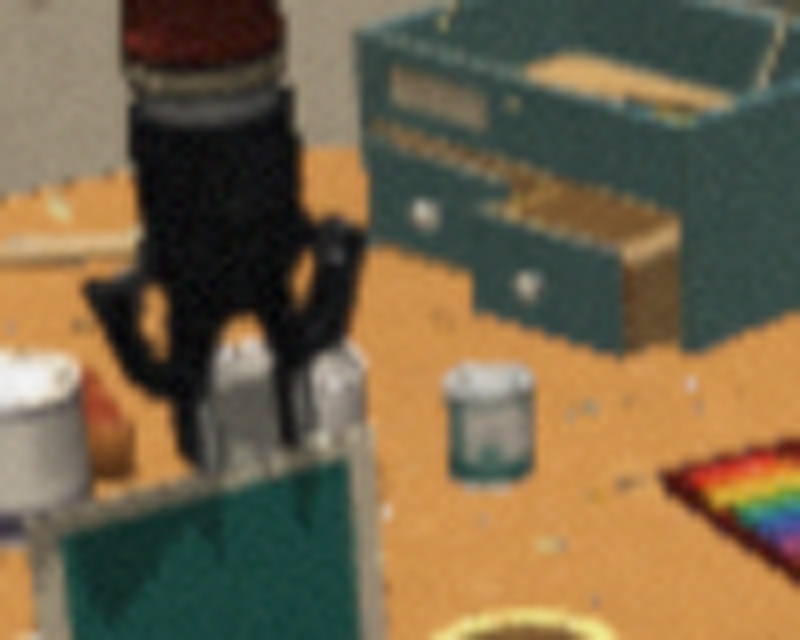

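Call:
play_rows(plan=[[0,-0.25,-0.04,0,0,0,0],[0,-0.3,0,0,0,0,0],[0,-0.3,0.02,0,0,0,0],[0,-0.3,0.05,0,0,0,0],[0,-0.3,0.08,0,0,0,0],[0,-0.3,0.1,0,0,0,0]])

```text
time: 21.3
ee_pos: [505.9, 286.4, 167.5]
tool_rot: [-3.138, 0.063, -0.03]
force: [1.5, -1.1, 4.8]
opening: 0.455
```

Run:
```python
from h import *
arc(2.2)
crop("scene","f16",190,110,290,190,8)
```

```text
x 23.0 th 1.79 r 174.5 op 0.455 F [ 1.50338905 -1.09242924  4.82498179]
t21.3 pos [505.87 286.36 167.5 ] F [ 1.5  -1.09  4.82] op 0.46 q [ 0.39 -0.01  1.79 -0.01  1.35  0.43]
shift units now-axes [-0.11 -2.52  1.33] after-turn axes [-0.11 -2.52  1.33] turn [0. 0. 0.]
```

View pics/f16.png

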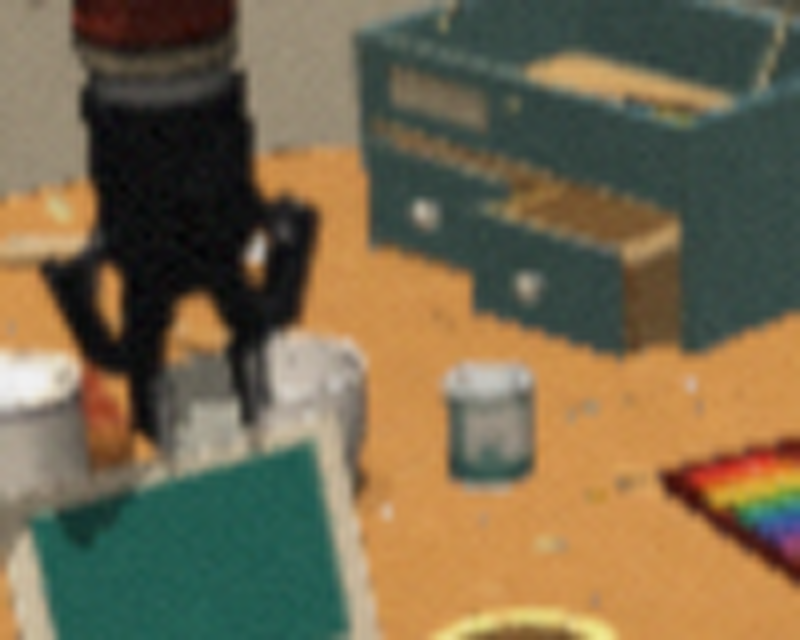

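Call:
play_rows(plan=[[0,-0.33,0.1,0,0,0,0],[0,-0.33,0.13,0,0,0,0],[0,-0.32,0.15,0,0,0,0],[0,-0.3,0.17,0,0,0,0],[0,0,0,0,0,0,0.7],[0,0,0,0,0,0,0.7],[0,0,-0.5,0,0,0,0.7],[0,0,-0.8,0,0,0,0.7]])

```text
time: 22.02
ee_pos: [501.6, 325.5, 178.9]
tool_rot: [-3.136, 0.06, -0.009]
force: [0.3, -0.7, 0.0]
opening: 0.704
```

Call:
play_rows(plan=[[0,0,-0.5,0,0,0,0.6],[0,0,0,0,0,0,0.6],[0,0,0,0,0,0,0.6],[0,0,0,0,0,0,0.6]])

```text
time: 22.35
ee_pos: [503.2, 326.8, 198.0]
tool_rot: [-3.131, 0.059, -0.021]
force: [0.9, 0.6, -0.6]
opening: 0.599
```

Run:
```python
from h import *
arc(2.2)
crop("scene","f17",150,110,290,215,5.5)
crop("top","f18",100,150,300,300,4)
```

```text
x 18.2 th 1.94 r 215.4 op 0.599 F [ 0.93251546  0.64393887 -0.57863452]
t22.4 pos [503.18 326.78 198.04] F [ 0.93  0.64 -0.58] op 0.60 q [0.45 0.01 1.72 0.   1.4  0.49]
shift units now-axes [ 0.05 -0.88  2.55] after-turn axes [ 0.05 -0.88  2.55] turn [0. 0. 0.]
```

View pics/f17.png

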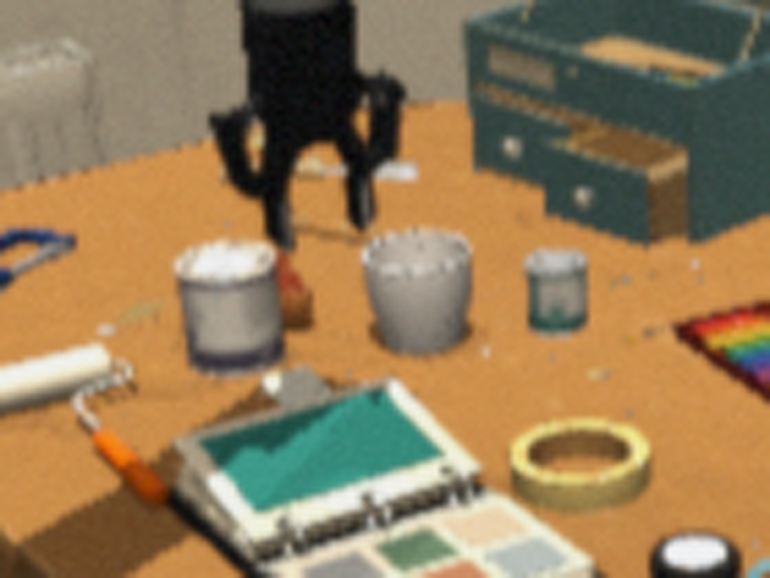

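View pics/f18.png

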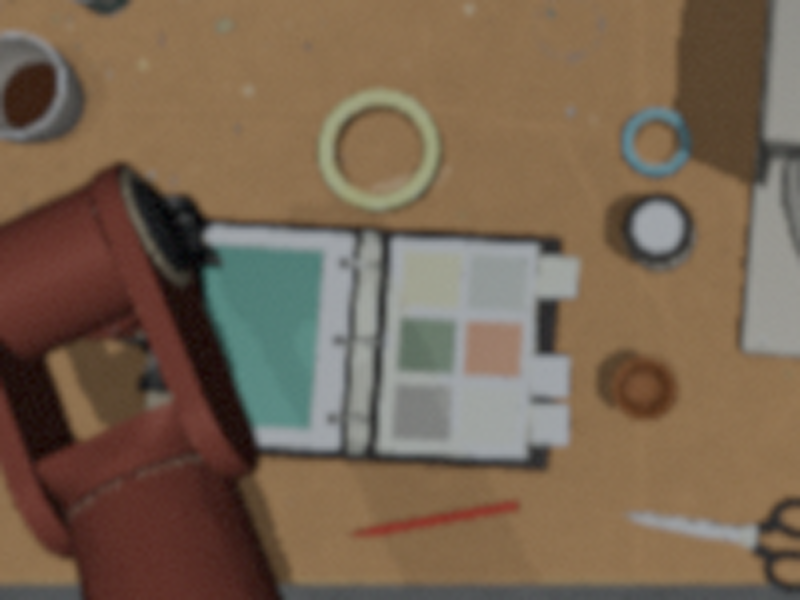

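Run:
```python
from h import *
t=back("top",(195,187.4),[25])[0];print(t)
print(back("top",(122,144),[58]))
to(t[0]+42,t[1],90,0)
print("leafmid L",bw(0,84,26))
```

```text
[644.15202938 236.99427987  25.        ]
[[786.27890247 478.90969778  58.        ]]
t22.4 pos [502.84 326.56 197.19] F [-0.47 -0.51 -0.34] op 0.60 q [0.45 0.01 1.72 0.   1.4  0.49]
shift units now-axes [7.41 3.34 4.35] after-turn axes [7.33 3.58 4.29] turn [-0.08 -0.1  -0.32]
leafmid L [485.37 334.39  26.  ]
```

Call:
play_rows(plan=[[0.5,0.2,0.1,-0.1,-0.1,-0.3,0.6],[0.9,0.45,0.2,0,0,0,0.6],[0.9,0.45,0.4,0,0,0,0.6],[0.9,0.45,0.5,0,0,0,0.6],[0.9,0.45,0.6,0,0,0,0.6],[0.9,0.45,0.6,0,0,0,0.6],[0.9,0.45,0.6,0,0,0,0.6],[0.6,0.3,0.3,0,0,0,0.6]])

```text
time: 23.12
ee_pos: [667.5, 244.7, 107.8]
tool_rot: [3.139, 0.009, -0.007]
force: [-0.0, 0.2, -0.2]
opening: 0.601
```

```bash
python3 h.py 688 237 50 0
```

```text
t23.1 pos [667.49 244.68 107.85] F [-0.01  0.16 -0.25] op 0.60 q [ 0.25  0.35  1.49 -0.    1.31  0.24]
shift units now-axes [0.83 0.31 2.31] after-turn axes [0.82 0.31 2.31] turn [0.02 0.04 0.05]
```

Call:
play_rows(plan=[[0.6,0.25,0.2,0,0,0,0.6],[0.3,0.1,0.6,0,0,0,0.6],[0,0,0.6,0,0,0,0.6],[0,0,0.4,0,0,0,0.6],[0,0,0,0,0,0,0.6]])

```text
time: 23.53
ee_pos: [689.7, 230.9, 51.1]
tool_rot: [3.137, 0.001, -0.024]
force: [-0.7, 0.8, -1.5]
opening: 0.602
```

```bash
python3 h.py 688 237 6 0
python3 - <<'E'
from h import *
crop("scene","g1",200,130,300,205,8)
E
```

```text
t23.5 pos [689.69 230.92  51.12] F [-0.74  0.81 -1.5 ] op 0.60 q [ 0.22  0.45  1.46 -0.    1.25  0.22]
shift units now-axes [-0.04 -0.25  1.8 ] after-turn axes [-0.07 -0.24  1.8 ] turn [0.04 0.13 0.  ]
```

View pics/g1.png

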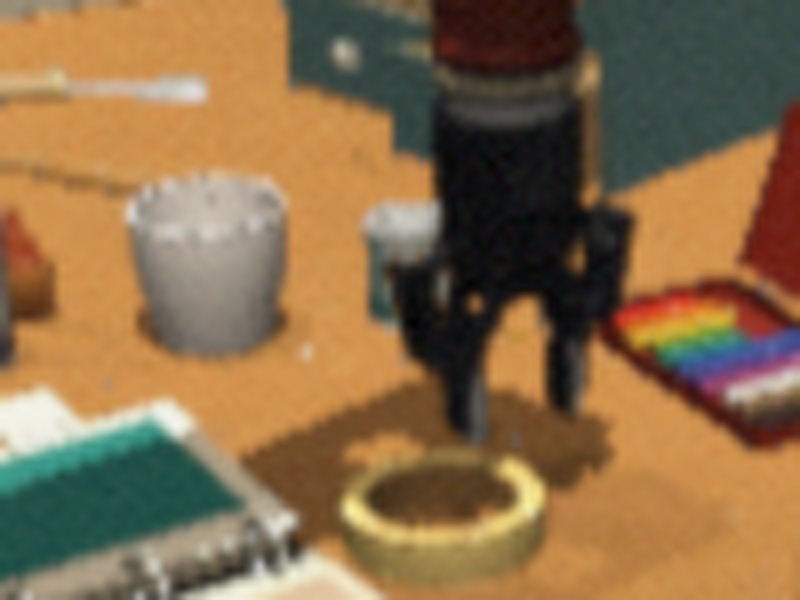

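Call:
play_rows(plan=[[-0.05,-0.25,0.4,0,0.1,0,0.6],[0,0,0.6,0,0,0,0.6],[0,0,0.5,0,0,0,0.6],[0,0,0.1,0,0,0,0.6],[0,0,0,0,0,0,0.6]])

```text
time: 24.0
ee_pos: [687.5, 239.3, 12.0]
tool_rot: [3.138, 0.006, -0.0]
force: [-0.5, -0.2, 0.1]
opening: 0.599
```

```bash
python3 h.py 688 237 6 0
```

```text
t24.0 pos [687.49 239.33  11.96] F [-0.51 -0.22  0.1 ] op 0.60 q [ 0.23  0.49  1.48 -0.    1.18  0.23]
shift units now-axes [0.02 0.09 0.24] after-turn axes [0.02 0.09 0.24] turn [0.03 0.   0.03]
```

Call:
play_rows(plan=[[0,0.05,0.25,0,0,0,0.6],[0,0,0,0,0,0,0.3],[0,0,0,0,0,0,0],[0,0,0,0,0,0,0],[0,0,0,0,0,0,0],[0,0,0,0,0,0,0]])

```text
time: 24.5
ee_pos: [688.9, 237.8, 7.0]
tool_rot: [3.138, 0.006, 0.004]
force: [0.5, 0.1, -0.9]
opening: 0.155
```

Call:
play_rows(plan=[[0,0,-0.4,0,0,0,0],[0,0,-0.6,0,0,0,0],[0,0,-0.7,0,0,0,0],[0,0,-0.7,0,0,0,0],[0,0,-0.7,0,0,0,0],[0,0,-0.7,0,0,0,0],[0,0,-0.2,0,0,0,0]])

```text
time: 25.08
ee_pos: [688.2, 238.0, 116.8]
tool_rot: [3.138, 0.005, 0.004]
force: [1.0, -0.3, -0.8]
opening: 0.149
```

```bash
python3 h.py 528 338 110 0
python3 - <<'E'
from h import *
crop("scene","g2",200,110,300,185,8)
E
```

```text
t25.1 pos [688.24 238.02 116.8 ] F [ 1.   -0.31 -0.77] op 0.15 q [ 0.23  0.37  1.44 -0.    1.33  0.23]
shift units now-axes [-6.4  -4.02  0.24] after-turn axes [-6.41 -4.    0.27] turn [ 0.03 -0.02  0.03]
```

View pics/g2.png

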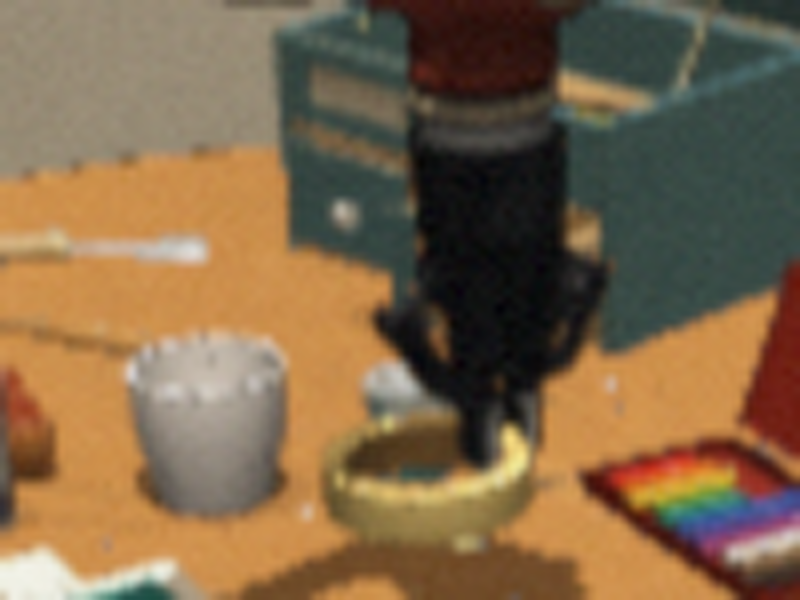

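Call:
play_rows(plan=[[-0.5,-0.3,0,0,0,0,0],[-0.9,-0.55,0,0,0,0,0],[-0.9,-0.55,0,0,0,0,0],[-0.9,-0.55,0,0,0,0,0],[-0.9,-0.55,0,0,0,0,0],[-0.9,-0.55,0,0,0,0,0],[-0.7,-0.45,0,0,0,0,0],[-0.2,-0.1,0,0,0,0,0]])

```text
time: 25.8
ee_pos: [535.9, 328.4, 116.0]
tool_rot: [3.138, -0.003, 0.009]
force: [0.5, -0.1, -0.9]
opening: 0.144
```

```bash
python3 h.py 527 337 80 0
```

```text
t25.8 pos [535.94 328.44 116.02] F [ 0.46 -0.06 -0.93] op 0.14 q [ 0.43  0.15  1.7  -0.01  1.28  0.44]
shift units now-axes [-0.37 -0.35  1.44] after-turn axes [-0.36 -0.34  1.44] turn [ 0.03 -0.05 -0.01]
```

Call:
play_rows(plan=[[-0.4,-0.4,0.3,0,0,0,0],[-0.1,-0.05,0.5,0,0,0,0],[0,0,0.5,0,0,0,0],[0,0,0.5,0,0,0,0],[0,0,0.3,0,0,0,0],[0,0,0,0,0,0,0]])

```text
time: 26.3
ee_pos: [522.4, 339.0, 55.7]
tool_rot: [3.135, -0.002, 0.006]
force: [0.0, -0.5, -1.3]
opening: 0.144
```

```bash
python3 h.py 527 337 33 0
```

```text
t26.3 pos [522.36 339.04  55.71] F [ 0.03 -0.5  -1.34] op 0.14 q [ 0.46  0.21  1.75 -0.01  1.18  0.46]
shift units now-axes [0.18 0.08 0.91] after-turn axes [0.19 0.08 0.91] turn [ 0.05 -0.03 -0.01]
```

Call:
play_rows(plan=[[0.2,0.1,0.2,0,0,0,0],[0,0,0.3,0,0,0,0],[0,0,0.25,0,0,0,0],[0,0,0.15,0,0,0,0],[0,0,0,0,0,0,0]])

```text
time: 26.72
ee_pos: [531.0, 335.0, 32.3]
tool_rot: [3.136, -0.008, 0.007]
force: [-0.7, 0.3, 0.2]
opening: 0.147
```

```bash
python3 h.py 527 337 33 0
python3 - <<'E'
from h import *
crop("scene","g3",150,130,270,220,6.5)
E
```

```text
t26.7 pos [530.97 334.96  32.35] F [-0.75  0.3   0.17] op 0.15 q [ 0.45  0.25  1.74 -0.01  1.14  0.46]
shift units now-axes [-0.16 -0.08 -0.03] after-turn axes [-0.16 -0.08 -0.03] turn [ 0.05 -0.04 -0.04]
```

View pics/g3.png

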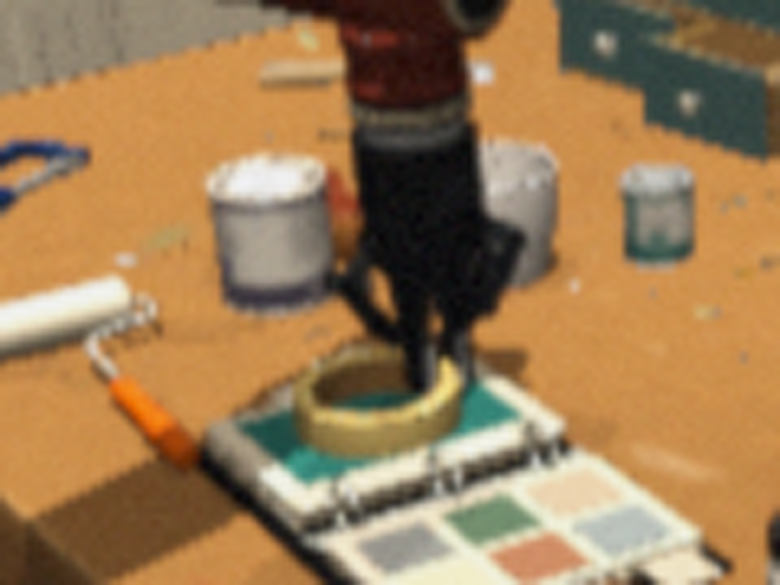

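Call:
play_rows(plan=[[0,0,0,0,0,0,0.5],[0,0,0,0,0,0,0.5],[0,0,0,0,0,0,0.5],[0,0,-0.4,0,0,0,0.5],[0,0,-0.7,0,0,0,0.5],[0,0,-0.9,0,0,0,0.5],[0,0,-0.9,0,0,0,0.6],[0,0,-0.9,0,0,0,0.8]])

```text
time: 27.43
ee_pos: [526.9, 333.6, 125.7]
tool_rot: [3.131, -0.008, -0.008]
force: [-0.8, -0.4, 0.3]
opening: 0.724
```

Run:
```python
from h import *
to(402,-200,180,np.pi/2)
crop("scene","g4",150,130,270,220,6.5)
crop("top","g5",100,150,300,300,4)
```

```text
t27.4 pos [526.86 333.61 125.68] F [-0.76 -0.4   0.31] op 0.72 q [ 0.45  0.14  1.7  -0.01  1.31  0.46]
shift units now-axes [-4.9  21.39 -1.91] after-turn axes [21.34  4.99 -2.17] turn [ 0.1  -0.04 13.05]
```

View pics/g4.png

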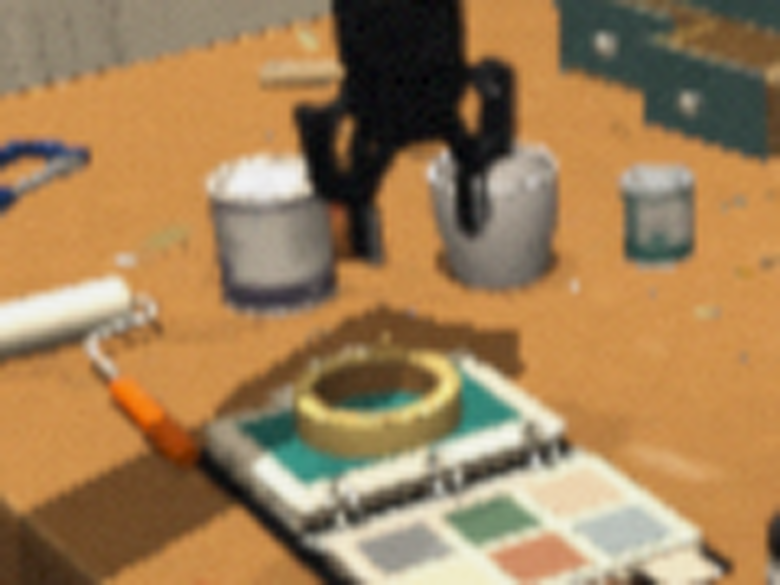

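View pics/g5.png

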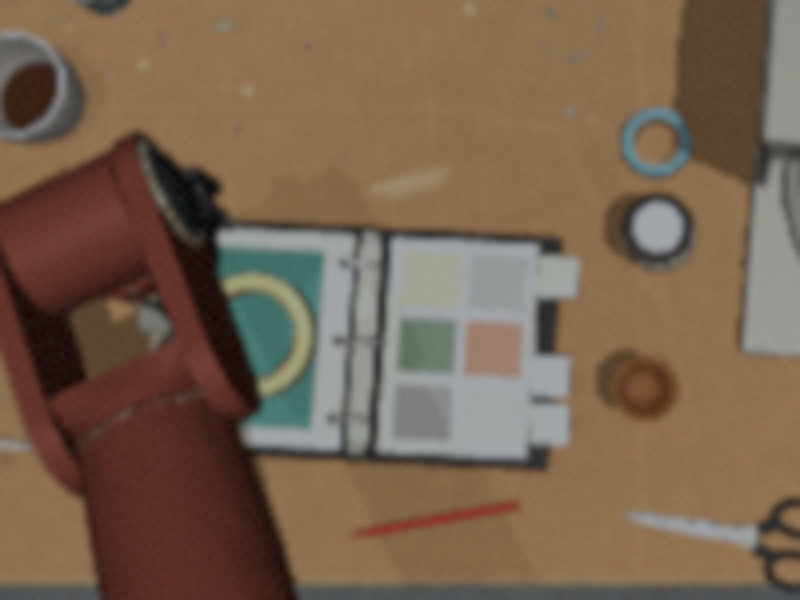

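Call:
play_rows(plan=[[0,0.5,-0.3,0.1,0,0,0.9],[-0.1,0.9,-0.4,0,0,0,1],[-0.2,0.9,-0.2,0,0,0,1],[-0.2,0.9,0,0,0,0,1],[-0.2,0.9,0,0,0,0,1],[-0.2,0.9,0,0,0,0,1],[-0.2,0.9,0,0,0,0,1],[-0.2,0.9,0,0,0,0,1]])

```text
time: 28.2
ee_pos: [495.4, 162.8, 153.4]
tool_rot: [-3.133, -0.005, -0.012]
force: [0.7, -0.7, 0.5]
opening: 1.001
```

Call:
play_rows(plan=[[-0.2,0.9,0,0,0,0,1],[-0.2,0.9,0,0,0,0,1],[-0.2,0.9,0,0,0,0,1],[-0.2,0.9,0,0,0,0,1],[-0.2,0.9,0,0,0,0,1],[-0.2,0.9,0,0,0,0,1],[-0.2,0.9,0,0,0,0,1],[-0.2,0.9,0,0,0,0,1]])

```text
time: 28.87
ee_pos: [450.0, -25.3, 147.9]
tool_rot: [-3.134, -0.008, -0.007]
force: [-0.2, -0.2, 0.3]
opening: 1.0
```

Run:
```python
from h import *
to(402,-200,120,-0.08)
crop("scene","h4",150,130,270,220,6.5)
crop("top","h5",100,150,300,300,4)
```

```text
t28.9 pos [449.96 -25.34 147.95] F [-0.18 -0.15  0.34] op 1.00 q [-0.23 -0.32  2.09  0.01  1.37 -0.23]
shift units now-axes [-1.96  6.99  1.05] after-turn axes [-1.35  7.12  1.12] turn [-0.07 -0.03  0.71]
```

View pics/h4.png

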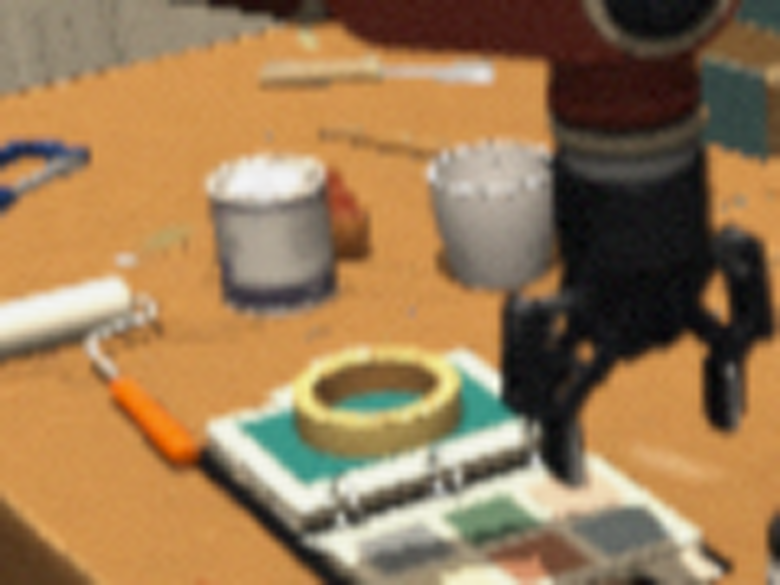

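View pics/h5.png

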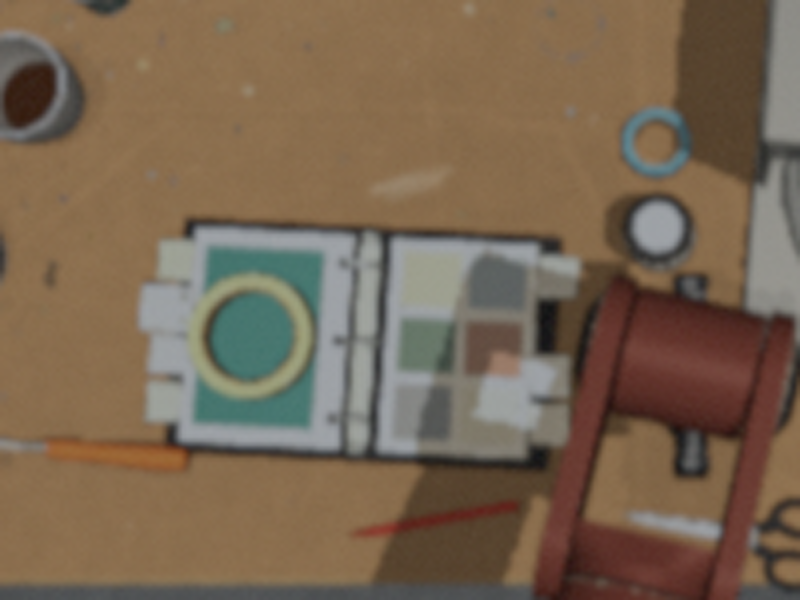

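Call:
play_rows(plan=[[-0.1,0.8,0,0,0,0.4,1],[-0.2,0.9,0,0,0,0.3,1],[-0.2,0.9,0,0,0,0,1],[-0.2,0.9,0,0,0,0,1],[-0.2,0.9,0,0,0,0,1],[-0.2,0.9,0.2,0,0,0,1],[-0.2,0.9,0.2,0,0,0,1],[0,0.2,0,0,0,0,1]])

```text
time: 29.63
ee_pos: [405.6, -184.3, 134.4]
tool_rot: [-3.128, 0.127, -0.008]
force: [0.0, 0.8, -0.7]
opening: 0.999
```

Run:
```python
from h import *
to(402,-199,100,-0.08)
crop("scene","h6",230,220,350,310,6.5)
print(back("top",(162.75,234),[51]))
```

```text
t29.6 pos [ 405.65 -184.29  134.4 ] F [ 0.03  0.8  -0.68] op 1.00 q [-0.6  -0.32  2.12  0.01  1.35 -0.52]
shift units now-axes [-0.1   0.61  1.37] after-turn axes [-0.1   0.6   1.38] turn [-0.1  -0.04 -0.01]
[[484.41 334.53  51.  ]]
```

View pics/h6.png

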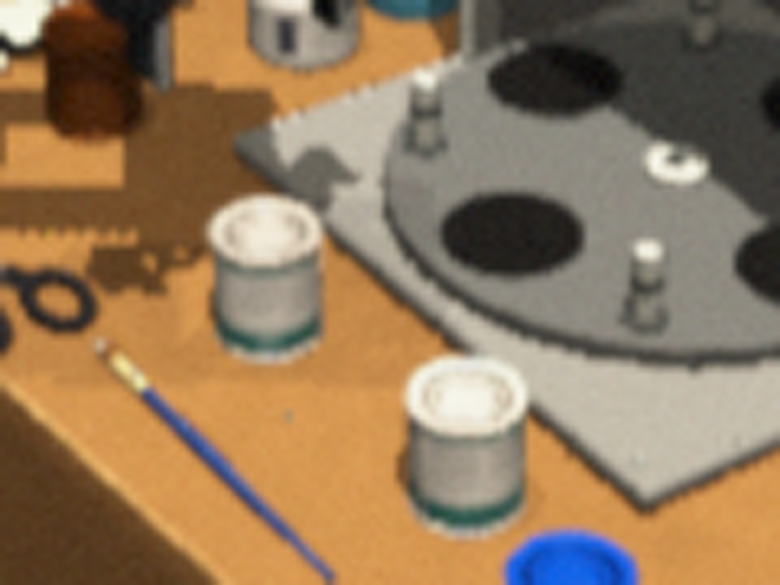

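Run:
```python
from h import *
print(back("scene",[(270.8,255.7),(301.5,281.1)],[58,58]))
print(back("scene",[(230+512/6.5,220+234/6.5),(230+677/6.5,220+163/6.5),(230+425/6.5,220+78/6.5),(230+648/6.5,220+247/6.5)],[32,32,70,70]))
o=get_obs();print((pix("scene",o['ee_pos'])-[230,220])*6.5)
```

```text
[[ 400.62557376 -201.49062675   58.        ]
 [ 394.18678375 -353.95069634   58.        ]]
[[ 512.79798569 -246.75027789   32.        ]
 [ 615.82570834 -251.7968895    32.        ]
 [ 531.10303423 -158.52766997   70.        ]
 [ 518.10767789 -334.17197689   70.        ]]
[[247.02626974  72.07804299]]
```

Call:
play_rows(plan=[[-0.1,0.6,0.2,-0.1,0,0,1],[-0.05,0.1,0.6,0,0,0,1],[0,0,0.6,0,0,0,1],[0,0,0.5,0,0,0,1],[0,0,0.2,0,0,0,1],[0,0,0,0,0,0,1]])

```text
time: 30.18
ee_pos: [405.4, -196.6, 82.0]
tool_rot: [-3.138, 0.124, -0.016]
force: [0.5, 0.3, -0.9]
opening: 1.002
```

```bash
python3 h.py 401.5 -200 18 -0.08
```

```text
t30.2 pos [ 405.44 -196.62   82.02] F [ 0.46  0.34 -0.89] op 1.00 q [-0.62 -0.24  2.15  0.01  1.23 -0.55]
shift units now-axes [-0.17  0.15  2.56] after-turn axes [-0.15  0.15  2.56] turn [-0.02 -0.08  0.01]
```

Call:
play_rows(plan=[[-0.25,0.2,0.2,0,-0.1,0,1],[-0.05,0.05,0.6,0,0,0,1],[0,0,0.7,0,0,0,1],[0,0,0.6,0,0,0,1],[0,0,0.3,0,0,0,1],[0,0,0,0,0,0,1]])

```text
time: 30.68
ee_pos: [400.4, -202.6, 24.1]
tool_rot: [3.137, -0.116, 0.004]
force: [-0.4, 0.2, -0.2]
opening: 1.001
```

```bash
python3 h.py 401.5 -200 18 -0.08
```

```text
t30.7 pos [ 400.43 -202.56   24.08] F [-0.39  0.16 -0.19] op 1.00 q [-0.63 -0.15  2.18 -0.    1.11 -0.56]
shift units now-axes [ 0.03 -0.11  0.24] after-turn axes [ 0.03 -0.11  0.24] turn [ 0.02 -0.02  0.05]
```

Call:
play_rows(plan=[[0,-0.1,0.2,0,0,0,1],[0,0,0.1,0,0,0,0.7],[0,0,0,0,0,0,0.4],[0,0,0,0,0,0,0.3],[0,0,0,0,0,0,0.3],[0,0,0,0,0,0,0.3]])

```text
time: 31.18
ee_pos: [403.1, -201.3, 19.9]
tool_rot: [3.134, -0.115, 0.011]
force: [-0.4, -0.4, -1.0]
opening: 0.607
```

Call:
play_rows(plan=[[0,0,-0.3,0,0,0,0.3],[0,0,-0.6,0,0,0,0.3],[0,0,-0.7,0,0,0,0.3],[0,0,-0.7,0,0,0,0.3],[0,0,-0.6,0,0,0,0.3],[0,0,0,0,0,0,0.3]])

```text
time: 31.68
ee_pos: [401.0, -199.9, 96.1]
tool_rot: [3.136, -0.115, 0.006]
force: [1.1, -0.1, -0.7]
opening: 0.605
```

```bash
python3 h.py 514.5 -245 90 -0.08;python3 - <<'E'
from h import *
crop("scene","h7",230,200,350,290,6.5)
E
```

```text
t31.7 pos [ 401.01 -199.89   96.07] F [ 1.1  -0.09 -0.74] op 0.61 q [-0.63 -0.27  2.14 -0.    1.26 -0.55]
shift units now-axes [4.66 1.47 0.27] after-turn axes [4.67 1.44 0.24] turn [ 0.03 -0.03  0.06]
```

View pics/h7.png

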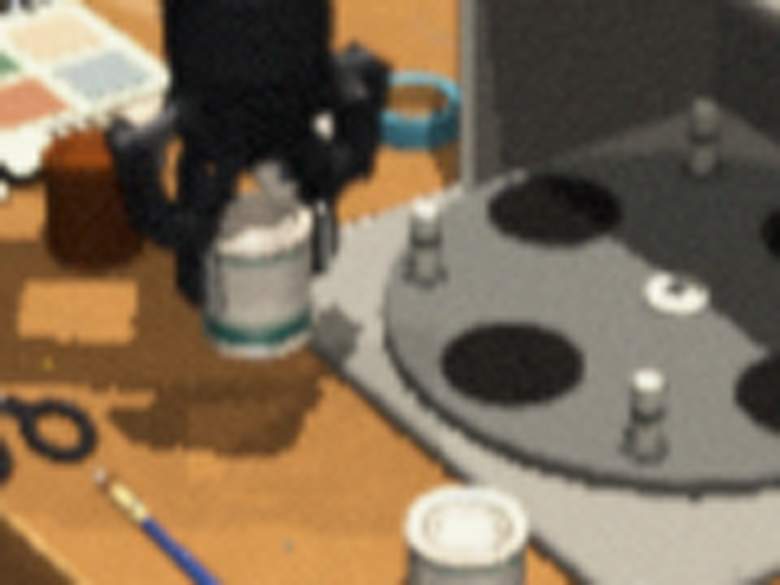

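Call:
play_rows(plan=[[0.4,0.1,0,0,0,0,0.3],[0.7,0.2,0,0,0,0,0.3],[0.7,0.2,0,0,0,0,0.3],[0.7,0.2,0,0,0,0,0.3],[0.7,0.2,0,0,0,0,0.3],[0.7,0.2,0,0,0,0,0.3],[0.6,0.2,0,0,0,0,0.3],[0,0,0,0,0,0,0.3]])

```text
time: 32.4
ee_pos: [509.4, -238.5, 84.8]
tool_rot: [-3.136, 0.116, 0.013]
force: [-1.0, -0.5, -0.4]
opening: 0.602
```

```bash
python3 h.py 514.5 -245 56 -0.08
```

```text
t32.4 pos [ 509.44 -238.5    84.8 ] F [-1.01 -0.53 -0.4 ] op 0.60 q [-0.57  0.05  1.87 -0.    1.23 -0.5 ]
shift units now-axes [0.23 0.25 1.15] after-turn axes [0.22 0.24 1.15] turn [-0.03  0.07  0.05]
```

Call:
play_rows(plan=[[0.25,0.25,0,0,0.1,0,0.3],[0,0.05,0.3,0,0,0,0.3],[0,0,0.4,0,0,0,0.3],[0,0,0.3,0,0,0,0.3],[0,0,0,0,0,0,0.3]])

```text
time: 32.82
ee_pos: [511.4, -245.0, 53.1]
tool_rot: [-3.132, 0.117, 0.003]
force: [-1.3, 0.6, -1.6]
opening: 0.607
```

```bash
python3 h.py 514.5 -245 53 -0.08;python3 - <<'E'
from h import *
crop("scene","h8",250,200,370,290,6.5)
E
```

```text
t32.8 pos [ 511.37 -245.04   53.06] F [-1.27  0.58 -1.58] op 0.61 q [-0.58  0.1   1.88  0.01  1.17 -0.51]
shift units now-axes [ 0.12 -0.01  0.  ] after-turn axes [ 0.12 -0.01  0.  ] turn [-0.06  0.02  0.04]
```

View pics/h8.png

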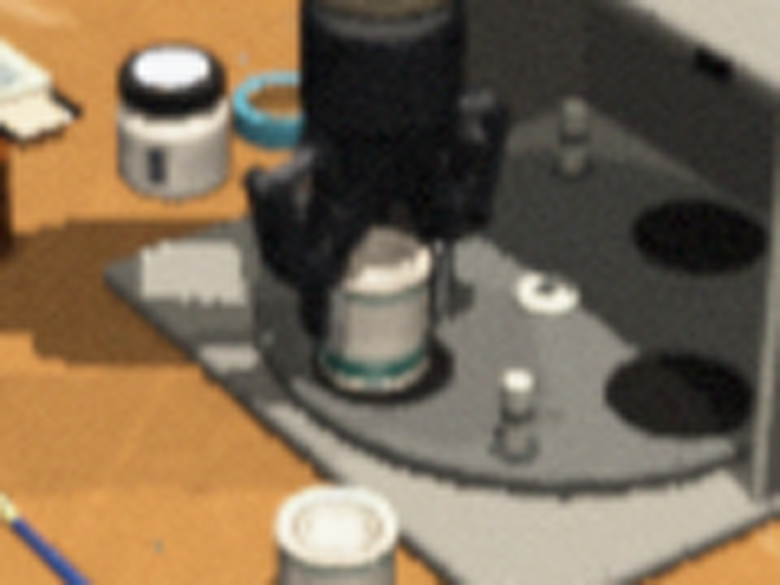

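Call:
play_rows(plan=[[0.15,0,-0.05,0,0,0,0.3],[0,0,0.05,0,0,0,0.3],[0,0,0,0,0,0,0.9],[0,0,0,0,0,0,0.95],[0,0,0,0,0,0,0.95],[0,0,-0.4,0,0,0,0.95],[0,0,-0.7,0,0,0,0.95],[0,0,-0.8,0,0,0,0.95]])

```text
time: 33.53
ee_pos: [513.4, -244.1, 100.9]
tool_rot: [-3.129, 0.116, 0.011]
force: [-0.5, 0.3, 0.8]
opening: 0.948
```

```bash
python3 h.py 440 -140 130 -0.08;python3 - <<'E'
from h import *
crop("scene","h9",250,200,370,290,6.5)
E
```

```text
t33.5 pos [ 513.44 -244.12  100.91] F [-0.51  0.31  0.8 ] op 0.95 q [-0.58  0.04  1.85  0.01  1.26 -0.5 ]
shift units now-axes [-3.25 -3.95 -1.1 ] after-turn axes [-3.26 -3.92 -1.16] turn [-0.08  0.06  0.05]
```

View pics/h9.png

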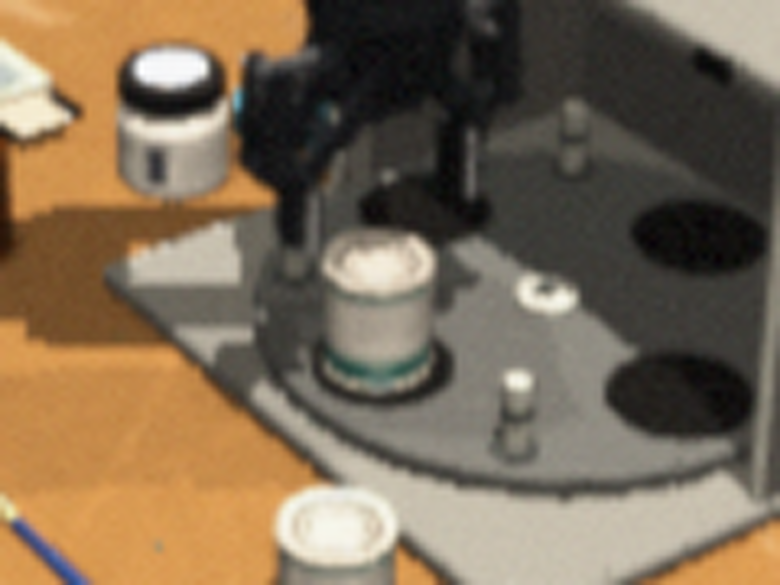

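Run:
```python
from h import *
print(back("scene",[(250+378/6.5,200+262/6.5),(250+384/6.5,200+350/6.5)],[90,32]))
```

```text
[[ 510.87782575 -245.18226388   90.        ]
 [ 521.15653647 -238.46413778   32.        ]]
```

```bash
cat >> h.py <<'E'
AX=np.array([615.5,-252.5]);UX=np.array([.997,-.0785]);UY=np.array([.0785,.997])
def post(deg):
    a=np.radians(deg); return AX+126*(-np.cos(a)*UX+np.sin(a)*UY)
def phi():
    p=get_obs()['ee_pos'][:2]-AX; print("phi %.1f r %.1f"%(np.degrees(np.arctan2(p@UY,-(p@UX))),np.hypot(*p)))
E
python3 - <<'E'
from h import *
for d in range(45,-50,-15): print(d,post(d))
to(*post(45),120,-1.65)
E
```

```text
45 [ 533.66582511 -156.67783876]
30 [ 511.65365673 -181.12314273]
15 [ 496.71844503 -210.43266157]
0 [ 489.878 -242.609]
-15 [ 491.59848667 -275.45939374]
-30 [ 501.76265673 -306.74514273]
-45 [ 519.67783876 -334.33417489]
t33.6 pos [ 516.28 -245.85  106.46] F [ 3.26 -0.39  2.07] op 0.95 q [-0.58  0.04  1.84  0.01  1.26 -0.5 ]
shift units now-axes [ 0.43 -3.61 -0.52] after-turn axes [ 3.61  0.41 -0.54] turn [ -0.04  -0.04 -13.05]
```

Call:
play_rows(plan=[[0,0,-0.6,0,0,0,0.9],[0,0,-0.7,0,0,0,0.9],[0,-0.2,-0.2,0,0,0,0.6]])

```text
time: 33.83
ee_pos: [517.8, -242.2, 149.2]
tool_rot: [-3.137, 0.118, -0.008]
force: [0.5, -0.1, -0.2]
opening: 0.777
```

Run:
```python
from h import *
to(*post(45),120,-1.65)
```

```text
t33.8 pos [ 517.81 -242.22  149.22] F [ 0.5  -0.08 -0.23] op 0.78 q [-0.57 -0.01  1.82  0.    1.33 -0.5 ]
shift units now-axes [ 0.37 -3.46  1.18] after-turn axes [3.46 0.36 1.17] turn [  0.01  -0.05 -13.05]
```

Call:
play_rows(plan=[[0,-0.5,0,0,0,1,0.5],[0,0,0,0,0,1,0.4],[0,0,0,0,0,1,0.3],[0,0,0,0,0,1,0.3],[0,0,0,0,0,1,0.3],[0,0,0,0,0,1,0.3],[0,0,0,0,0,1,0.3],[0,0,0,0,0,1,0.3]])

```text
time: 34.5
ee_pos: [521.6, -227.1, 154.7]
tool_rot: [-2.694, 1.604, -0.022]
force: [0.3, 0.0, -0.3]
opening: 0.298
```

Call:
play_rows(plan=[[0,0,0,0,0,1,0.3],[0,0,0,0,0,1,0.3],[0,0,0,0,0,1,0.3],[0,0,0,0,0,1,0.3],[0,0,0,0,0,0.8,0.3],[0,0,0,0,0,0,0.3]])

```text
time: 35.0
ee_pos: [521.7, -224.8, 154.4]
tool_rot: [-2.092, 2.328, -0.019]
force: [0.4, 0.2, 0.7]
opening: 0.298
```

Run:
```python
from h import *
to(*post(45),85,-1.65)
crop("top","i0",250,120,430,290,3.5)
```

```text
t35.0 pos [ 521.71 -224.75  154.35] F [0.4  0.23 0.67] op 0.30 q [-0.54 -0.03  1.83  0.01  1.33  1.13]
shift units now-axes [-2.76 -0.14  2.78] after-turn axes [-2.75 -0.26  2.77] turn [-0.14 -0.   -0.23]
```

View pics/i0.png

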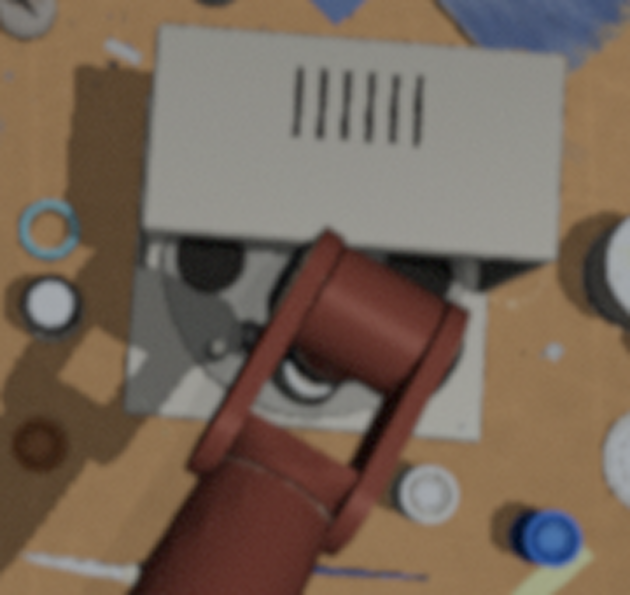

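Call:
play_rows(plan=[[-0.4,0,0,-0.1,0,-0.2,0.3],[-0.7,-0.1,0.1,0,0,0,0.3],[-0.7,-0.1,0.5,0,0,0,0.3],[-0.7,-0.1,0.6,0,0,0,0.35],[-0.3,0,0.6,0,0,0,0.35],[0,0,0.5,0,0,0,0.35],[0,0,0,0,0,0,0.35]])

```text
time: 35.63
ee_pos: [536.9, -149.6, 96.7]
tool_rot: [-2.155, 2.282, -0.008]
force: [-0.5, 0.9, -0.3]
opening: 0.35
```

Run:
```python
from h import *
to(*post(45),42,-1.65)
```

```text
t35.6 pos [ 536.86 -149.57   96.73] F [-0.54  0.87 -0.3 ] op 0.35 q [-0.41  0.01  1.89  0.    1.23  1.22]
shift units now-axes [0.29 0.12 2.19] after-turn axes [0.29 0.1  2.19] turn [-0.05 -0.01  0.18]
```

Call:
play_rows(plan=[[0.4,0.15,0,0,0,0.1,0.4],[0,0,0.2,0,0,0,0.4],[0,0,0,0,0,0,0.4]])

```text
time: 35.88
ee_pos: [532.3, -160.6, 91.8]
tool_rot: [-2.143, 2.293, -0.008]
force: [-0.2, 0.0, -1.3]
opening: 0.403
```

Run:
```python
from h import *
to(532.5,-156.5,42,-1.65)
crop("scene","i1",250,180,370,270,6.5)
```

```text
t35.9 pos [ 532.29 -160.63   91.77] F [-0.2   0.02 -1.27] op 0.40 q [-0.43  0.01  1.9   0.    1.23  1.21]
shift units now-axes [-0.17  0.01  1.99] after-turn axes [-0.17  0.    1.99] turn [-0.05 -0.01  0.1 ]
```

View pics/i1.png

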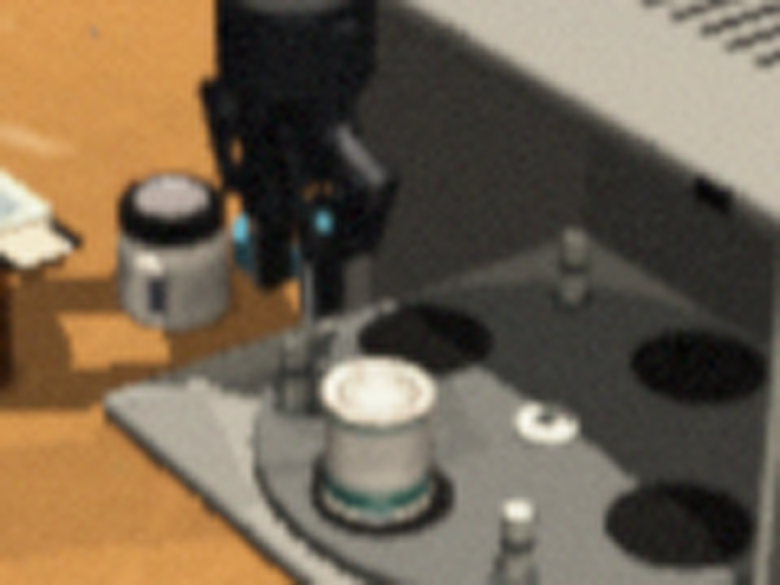

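Above the post; descend with correction.

Call:
play_rows(plan=[[-0.2,0,0.2,0,0,0,0.4],[0,0,0.5,0,0,0,0.4],[0,0,0.5,0,0,0,0.4],[0,0,0.4,0,0,0,0.4],[0,0,0.2,0,0,0,0.4],[0,0,0,0,0,0,0.4]])

```text
time: 36.43
ee_pos: [534.4, -157.6, 44.8]
tool_rot: [-2.14, 2.294, -0.015]
force: [-0.6, -0.4, 0.1]
opening: 0.401
```

Run:
```python
from h import *
to(532.5,-156.5,42,-1.65)
crop("scene","i2",250,180,370,270,6.5)
```

```text
t36.4 pos [ 534.41 -157.57   44.76] F [-0.57 -0.41  0.13] op 0.40 q [-0.42  0.08  1.92  0.    1.14  1.22]
shift units now-axes [-0.04  0.08  0.11] after-turn axes [-0.04  0.08  0.11] turn [-0.08 -0.03  0.08]
```

View pics/i2.png

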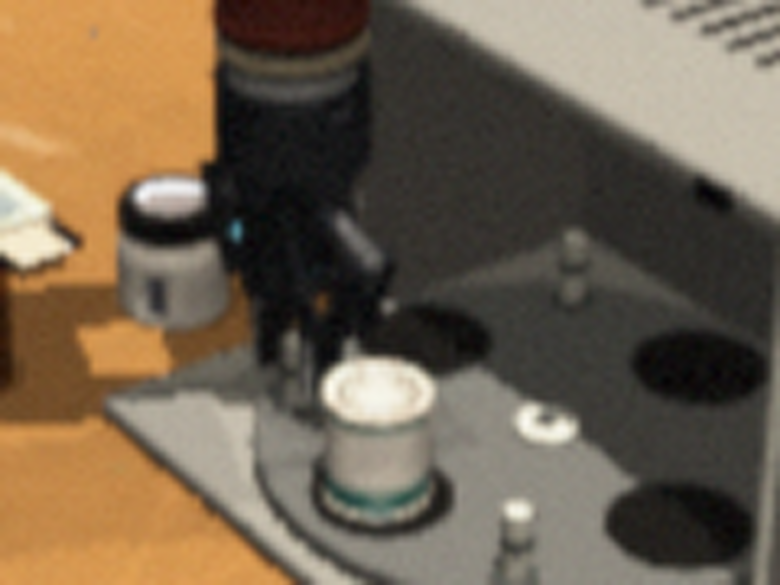

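Call:
play_rows(plan=[[0.15,0.15,0.05,0,0,0,0.35],[0.22,0.22,0,0,0,0,0.3],[0.25,0.23,0,0,0,0,0.3],[0.26,0.22,0,0,0,0,0.3],[0.28,0.2,0,0,0,0,0.3],[0.29,0.18,0,0,0,0,0.3],[0.3,0.16,0,0,0,0,0.3]])

```text
time: 37.07
ee_pos: [495.1, -200.4, 43.9]
tool_rot: [-2.139, 2.29, -0.014]
force: [1.3, 1.3, -0.9]
opening: 0.301
```

Run:
```python
from h import *
phi()
to(*post(0),42,-1.65)
crop("scene","i3",250,180,370,270,6.5)
```

```text
phi 18.9 r 131.2
t37.1 pos [ 495.1  -200.38   43.91] F [ 1.33  1.29 -0.87] op 0.30 q [-0.53  0.03  1.97  0.01  1.13  1.11]
shift units now-axes [1.7  0.09 0.08] after-turn axes [1.7  0.07 0.08] turn [-0.1  -0.    0.09]
```

View pics/i3.png

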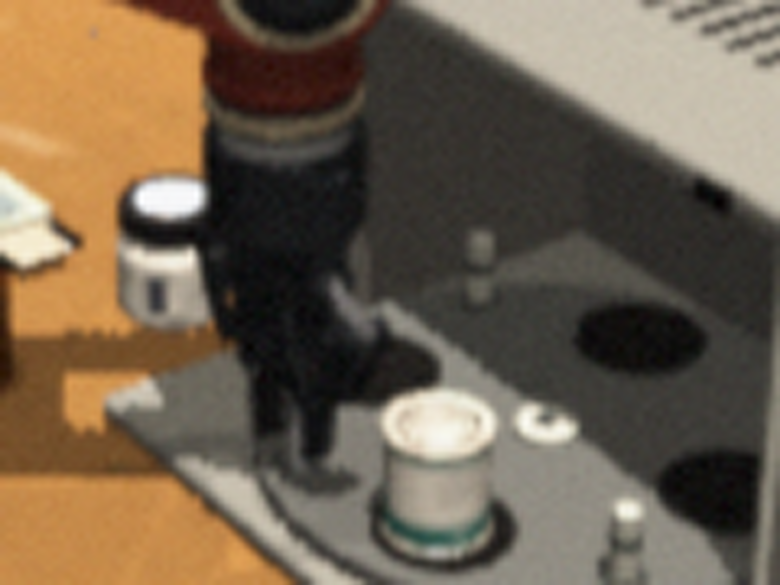

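Call:
play_rows(plan=[[0.3,0.02,0,0,0,0,0.3],[0.32,0.02,0,0,0,0,0.3],[0.33,0.02,0,0,0,0,0.3],[0.33,0,0,0,0,0,0.3],[0.33,0,0,0,0,0,0.3],[0.33,-0.03,0,0,0,0,0.3],[0.33,-0.06,0,0,0,0,0.3]])

```text
time: 37.7
ee_pos: [489.1, -265.0, 44.1]
tool_rot: [-2.141, 2.294, -0.013]
force: [0.2, 0.9, -0.7]
opening: 0.301
```

Run:
```python
from h import *
phi()
to(*post(-45),42,-1.65)
crop("scene","i4",250,180,370,270,6.5)
```

```text
phi -10.2 r 127.1
t37.7 pos [ 489.06 -265.03   44.13] F [ 0.21  0.89 -0.65] op 0.30 q [-0.63  0.08  1.92  0.    1.14  1.01]
shift units now-axes [ 2.68 -1.41  0.11] after-turn axes [ 2.67 -1.44  0.09] turn [-0.07 -0.03  0.08]
```

View pics/i4.png

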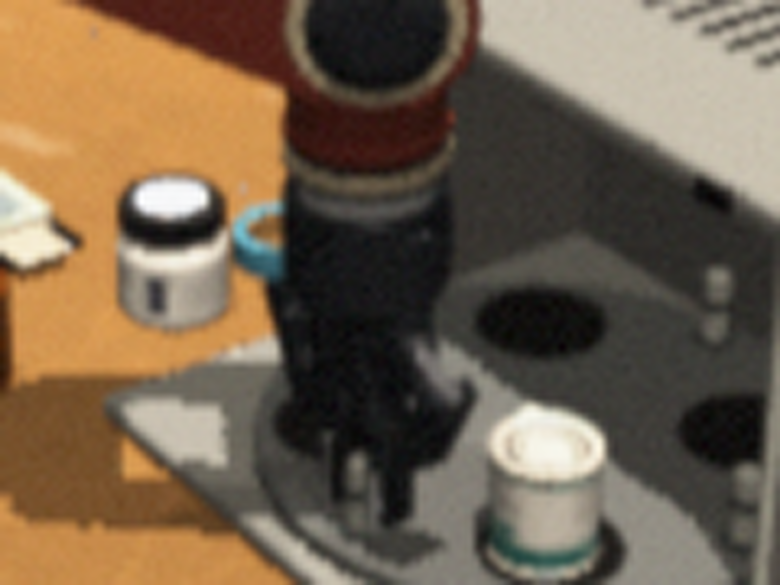

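Call:
play_rows(plan=[[0.32,-0.08,0,0,0,0,0.3],[0.32,-0.1,0,0,0,0,0.3],[0.31,-0.12,0,0,0,0,0.3],[0.3,-0.15,0,0,0,0,0.3],[0.29,-0.17,0,0,0,0,0.3],[0.28,-0.19,0,0,0,0,0.3],[0.27,-0.2,0,0,0,0,0.3],[0.25,-0.22,0,0,0,0,0.3]])

```text
time: 38.42
ee_pos: [520.0, -335.4, 46.5]
tool_rot: [-2.14, 2.295, -0.024]
force: [0.2, -0.7, -0.3]
opening: 0.298
```

Run:
```python
from h import *
phi()
to(*post(-45),42,-1.65)
```

```text
phi -45.5 r 126.4
t38.4 pos [ 520.02 -335.36   46.52] F [ 0.21 -0.71 -0.3 ] op 0.30 q [-0.69  0.21  1.77  0.    1.15  0.95]
shift units now-axes [-0.04  0.02  0.18] after-turn axes [-0.04  0.02  0.18] turn [-0.11 -0.07  0.08]
```

Open and lift.

Call:
play_rows(plan=[[0,0,0,0,0,0,0.3],[0,0,0,0,0,0,0.45],[0,0,-0.5,0,0,0,0.45],[0,0,-0.8,0,0,0,0.45],[0,0,-0.9,0,0,0,0.6],[0,0.2,-0.5,0,0,0,0.8],[0,0.5,0,0,0,0,1],[0,0.8,0,0,0,0,1]])

```text
time: 39.08
ee_pos: [482.8, -330.9, 118.8]
tool_rot: [-2.144, 2.291, -0.02]
force: [0.8, 0.2, 0.3]
opening: 0.986
```

Run:
```python
from h import *
to(395.5,-352,100,-1.65)
crop("scene","i5",250,180,370,270,6.5)
crop("top","i6",250,120,430,290,3.5)
```

```text
t39.1 pos [ 482.83 -330.89  118.83] F [0.82 0.19 0.3 ] op 0.99 q [-0.73  0.05  1.81  0.    1.27  0.91]
shift units now-axes [1.07 3.44 0.72] after-turn axes [1.12 3.42 0.75] turn [-0.1  -0.05  0.11]
```

View pics/i5.png

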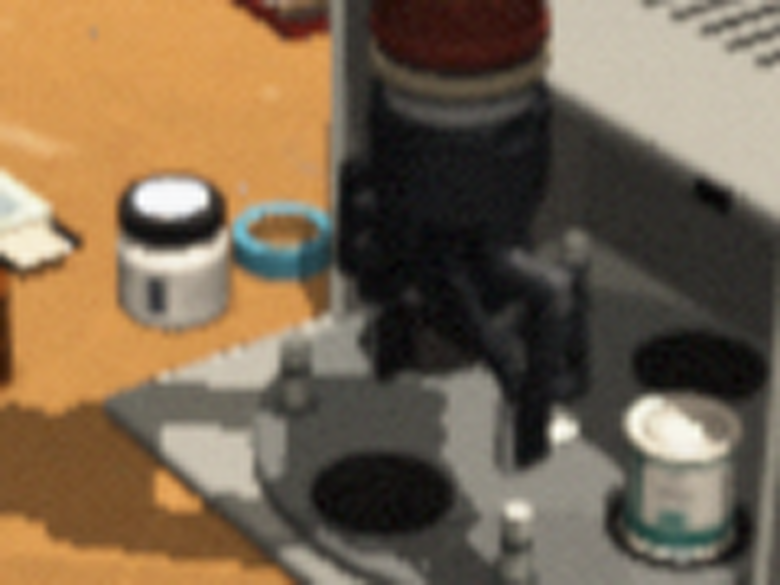

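View pics/i6.png

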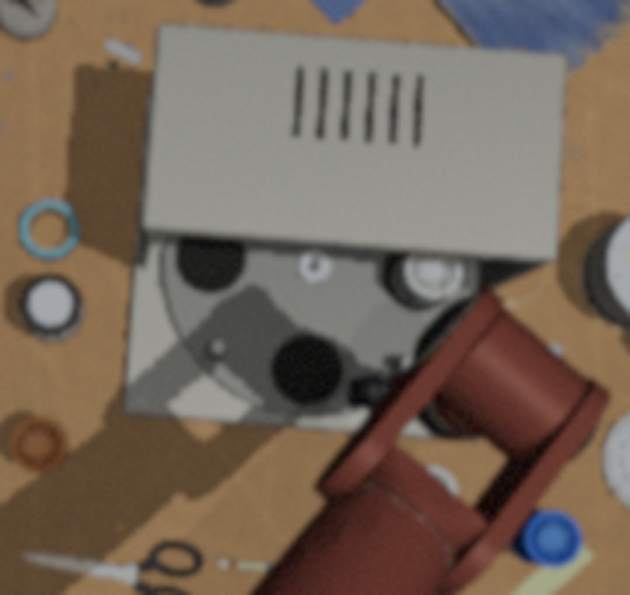

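Call:
play_rows(plan=[[0.2,0.6,0,-0.1,0,0.1,1],[0.3,0.8,0.2,0,0,0,1],[0.3,0.8,0.3,0,0,0,1],[0.2,0.7,0.3,0,0,0,1],[0.1,0.2,0.2,0,0,0,1],[0,0,0,0,0,0,1]])

```text
time: 39.68
ee_pos: [396.8, -352.3, 93.6]
tool_rot: [2.125, -2.305, 0.002]
force: [-0.5, 0.5, 0.1]
opening: 1.003
```

Run:
```python
from h import *
to(395.5,-352,20,-1.65)
```

```text
t39.7 pos [ 396.84 -352.35   93.56] F [-0.45  0.5   0.14] op 1.00 q [-0.86 -0.05  1.95 -0.01  1.23  0.79]
shift units now-axes [-0.03  0.05  2.94] after-turn axes [-0.01  0.05  2.94] turn [ 0.03 -0.05 -0.02]
```

Call:
play_rows(plan=[[0,0.05,0.4,0,0,0,1],[0,0,0.7,0,0,0,1],[0,0,0.7,0,0,0,1],[0,0,0.6,0,0,0,1],[0,0,0.3,0,0,0,1],[0,0,0,0,0,0,1]])

```text
time: 40.18
ee_pos: [399.3, -353.4, 23.6]
tool_rot: [2.127, -2.305, 0.009]
force: [-0.2, 0.7, -0.6]
opening: 1.0
```

Run:
```python
from h import *
to(395.5,-352,20,-1.65)
crop("scene","j1",240,220,360,310,6.5)
```

```text
t40.2 pos [ 399.32 -353.41   23.56] F [-0.23  0.74 -0.58] op 1.00 q [-0.86  0.06  1.98 -0.01  1.1   0.79]
shift units now-axes [-0.04  0.16  0.14] after-turn axes [-0.04  0.16  0.14] turn [-0.01 -0.06 -0.01]
```

View pics/j1.png

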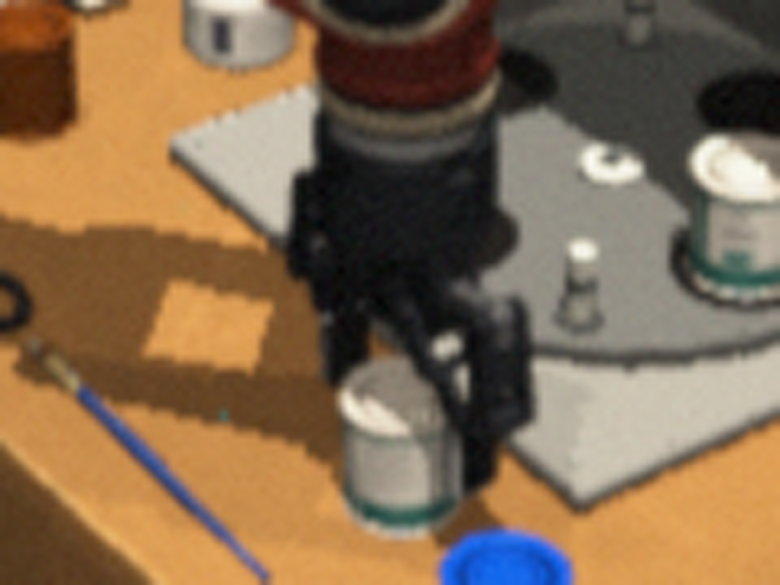

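Call:
play_rows(plan=[[0,0.15,0.15,0,0,0,1],[0,0,0,0,0,0,0.7],[0,0,0,0,0,0,0.4],[0,0,0,0,0,0,0.3],[0,0,0,0,0,0,0.3],[0,0,0,0,0,0,0.3]])

```text
time: 40.73
ee_pos: [398.3, -355.4, 24.4]
tool_rot: [2.128, -2.304, 0.021]
force: [0.6, -0.1, -0.7]
opening: 0.598
```

Call:
play_rows(plan=[[0,0,-0.3,0,0,0,0.3],[0,0,-0.6,0,0,0,0.3],[0,0,-0.7,0,0,0,0.3],[0,0,-0.7,0,0,0,0.3],[0,0,-0.7,0,0,0,0.3],[0,0,0,0,0,0,0.3]])

```text
time: 41.23
ee_pos: [396.7, -353.2, 103.1]
tool_rot: [2.128, -2.304, 0.016]
force: [0.8, -0.4, -1.1]
opening: 0.602
```

Run:
```python
from h import *
to(515,-245,95,-1.65)
```

```text
t41.2 pos [ 396.71 -353.23  103.08] F [ 0.8  -0.41 -1.14] op 0.60 q [-0.87 -0.06  1.95 -0.01  1.24  0.79]
shift units now-axes [-4.7  -4.37  0.29] after-turn axes [-4.69 -4.37  0.32] turn [-0.03 -0.09 -0.  ]
```

Call:
play_rows(plan=[[-0.4,-0.4,0,0,0,0,0.3],[-0.7,-0.65,0,0,0,0,0.3],[-0.7,-0.65,0,0,0,0,0.3],[-0.7,-0.65,0,0,0,0,0.3],[-0.7,-0.65,0,0,0,0,0.3],[-0.7,-0.65,0,0,0,0,0.3],[-0.6,-0.6,0,0,0,0,0.3],[0,0,0,0,0,0,0.3]])

```text
time: 41.9
ee_pos: [514.7, -246.2, 100.5]
tool_rot: [2.121, -2.31, 0.019]
force: [-0.6, -0.5, -0.4]
opening: 0.606
```

Run:
```python
from h import *
to(515,-245,57,-1.65)
```

```text
t41.9 pos [ 514.74 -246.23  100.46] F [-0.6  -0.5  -0.42] op 0.61 q [-0.57  0.04  1.86 -0.01  1.24  1.09]
shift units now-axes [-0.07  0.    1.74] after-turn axes [-0.05 -0.01  1.74] turn [-0.04 -0.1  -0.05]
```

Call:
play_rows(plan=[[-0.05,-0.05,0.3,0,-0.1,0,0.3],[0,-0.05,0.4,0,0,0,0.3],[0,0,0.4,0,0,0,0.3],[0,0,0.3,0,0,0,0.3],[0,0,0.1,0,0,0,0.3],[0,0,0,0,0,0,0.3]])

```text
time: 42.4
ee_pos: [513.9, -245.5, 55.1]
tool_rot: [-2.123, 2.314, 0.004]
force: [0.1, 1.5, 4.0]
opening: 0.6
```

Run:
```python
from h import *
to(517,-245,57,-1.65)
crop("scene","j2",250,180,370,270,6.5)
```

```text
t42.4 pos [ 513.95 -245.53   55.15] F [0.13 1.5  3.99] op 0.60 q [-0.58  0.1   1.88  0.    1.17  1.08]
shift units now-axes [-0.03 -0.12 -0.07] after-turn axes [-0.03 -0.12 -0.07] turn [ 0.01  0.02 -0.06]
```

View pics/j2.png

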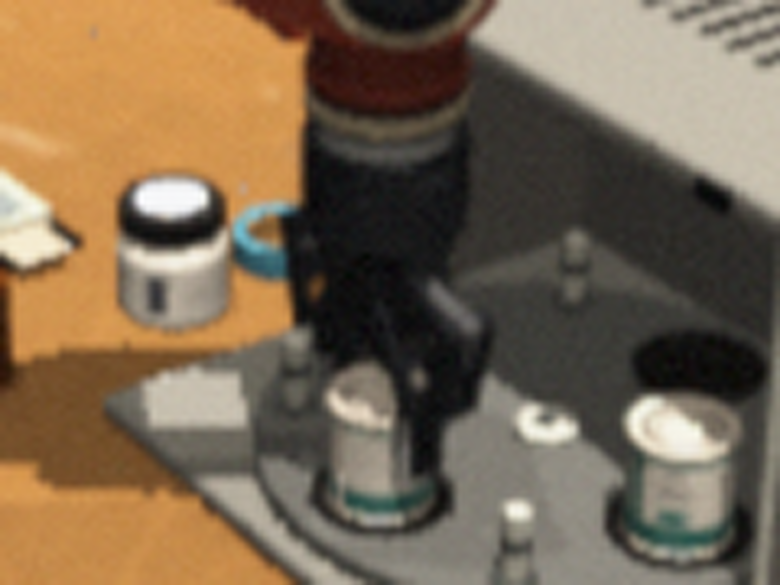

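Call:
play_rows(plan=[[0,-0.15,-0.08,0,0,0,0.3],[0,0,0.04,0,0,0,0.3],[0,0,0,0,0,0,0.9],[0,0,0,0,0,0,0.95],[0,0,0,0,0,0,0.95],[0,0,-0.4,0,0,0,0.95],[0,0,-0.7,0,0,0,0.95],[0,0,-0.8,0,0,0,0.95]])

```text
time: 43.12
ee_pos: [516.5, -245.9, 104.4]
tool_rot: [2.122, -2.316, -0.011]
force: [0.3, -0.2, 0.5]
opening: 0.95
```

Call:
play_rows(plan=[[0,0,-0.7,0,0,0,0.9],[-0.5,0,0,0,0,0,0.6],[-0.8,-0.1,0,0,0,0,0.4],[-0.8,-0.2,0,0,0,0,0.4],[-0.8,-0.2,0,0,0,0,0.4],[-0.2,-0.2,0,0,0,0,0.4],[0,0,0,0,0,0,0.4]])

```text
time: 43.7
ee_pos: [545.3, -166.7, 132.2]
tool_rot: [-2.116, 2.314, -0.011]
force: [0.2, -0.2, 0.0]
opening: 0.4
```

Run:
```python
from h import *
to(533,-157,80,-1.65)
crop("scene","j3",250,180,370,270,6.5)
crop("top","j4",250,120,430,290,3.5)
```

```text
t43.7 pos [ 545.29 -166.68  132.17] F [ 0.23 -0.18  0.02] op 0.40 q [-0.43 -0.    1.84  0.    1.3   1.23]
shift units now-axes [-0.34  0.54  2.08] after-turn axes [-0.35  0.52  2.09] turn [-0.07 -0.01 -0.08]
```

View pics/j3.png

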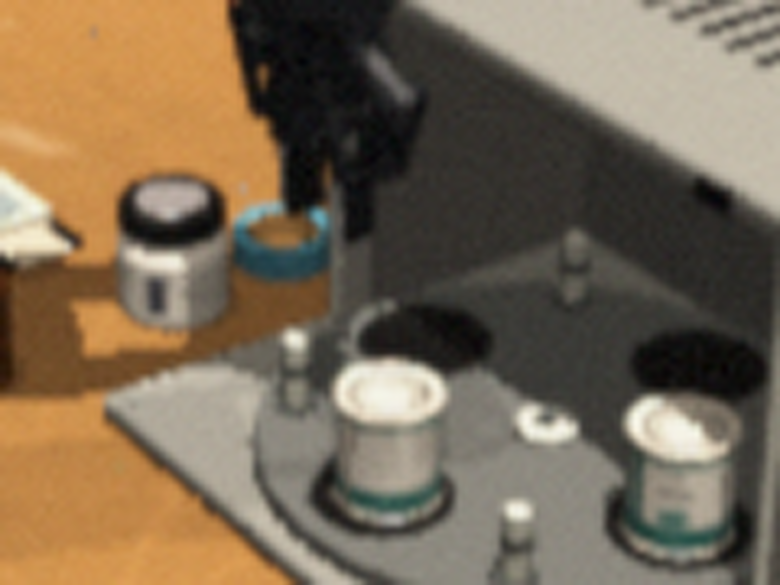

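View pics/j4.png

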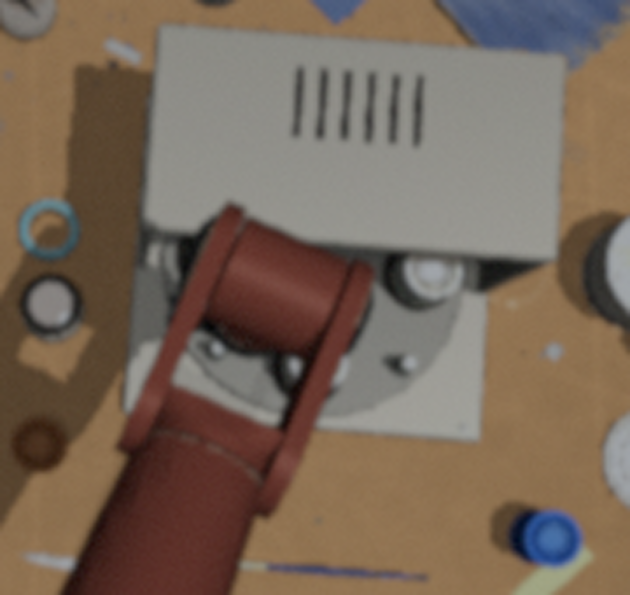

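Run:
```python
from h import *
print(back("scene",[(250+390/6.5,180+390/6.5),(250+383/6.5,180+492/6.5),(250+682/6.5,180+428/6.5)],[90,32,90]))
print(AX-100*UX, AX-100*UY)
```

```text
[[ 516.34398688 -247.42521805   90.        ]
 [ 514.24945978 -245.78902581   32.        ]
 [ 598.8179976  -355.91395439   90.        ]]
[ 515.8  -244.65] [ 607.65 -352.2 ]
```

Call:
play_rows(plan=[[-0.3,0.4,0,0,0,0,0.4],[-0.1,0.15,0.5,0,0,0,0.4],[0,0,0.5,0,0,0,0.4],[0,0,0.5,0,0,0,0.4],[0,0,0,0,0,0,0.4]])

```text
time: 44.22
ee_pos: [530.5, -159.3, 89.7]
tool_rot: [-2.113, 2.321, -0.011]
force: [-0.8, 0.6, -1.0]
opening: 0.398
```

Run:
```python
from h import *
to(533,-157,43,-1.65)
```

```text
t44.2 pos [ 530.47 -159.34   89.71] F [-0.81  0.6  -0.99] op 0.40 q [-0.43  0.01  1.9   0.    1.22  1.24]
shift units now-axes [-0.11 -0.08  1.87] after-turn axes [-0.1  -0.09  1.87] turn [-0.06 -0.02 -0.12]
```

Call:
play_rows(plan=[[-0.1,-0.1,0.3,0,0,0,0.4],[0,0,0.5,0,0,0,0.4],[0,0,0.5,0,0,0,0.4],[0,0,0.3,0,0,0,0.4],[0,0,0.1,0,0,0,0.4],[0,0,0,0,0,0,0.4]])

```text
time: 44.72
ee_pos: [532.4, -157.8, 39.2]
tool_rot: [-2.112, 2.325, -0.003]
force: [0.3, 0.0, -0.1]
opening: 0.399
```

Run:
```python
from h import *
to(533,-157,43,-1.65)
print(back("top",[(372.9,197.1)],[90]))
crop("scene","j5",250,180,370,270,6.5)
```

```text
t44.7 pos [ 532.41 -157.81   39.17] F [ 0.25  0.05 -0.06] op 0.40 q [-0.42  0.09  1.92 -0.    1.13  1.24]
shift units now-axes [-0.03 -0.02 -0.15] after-turn axes [-0.03 -0.02 -0.15] turn [-0.02 -0.01 -0.14]
[[ 600.88 -350.51   90.  ]]
```

View pics/j5.png

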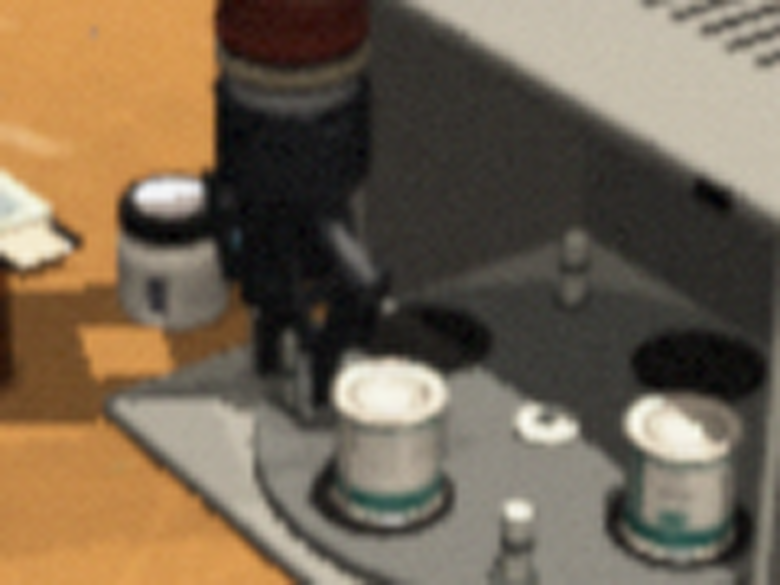

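Call:
play_rows(plan=[[0.15,0.15,-0.1,0,0,0,0.35],[0.22,0.2,0,0,0,0,0.3],[0.25,0.2,0,0,0,0,0.3],[0.26,0.18,0,0,0,0,0.3],[0.28,0.17,0,0,0,0,0.3],[0.29,0.15,0,0,0,0,0.3],[0.3,0.13,0,0,0,0,0.3]])

```text
time: 45.35
ee_pos: [495.5, -198.9, 42.8]
tool_rot: [-2.112, 2.32, 0.002]
force: [-0.2, 3.6, -0.1]
opening: 0.298
```

Run:
```python
from h import *
phi()
to(*post(0),42,-1.65)
```

```text
phi 19.6 r 131.4
t45.4 pos [ 495.48 -198.91   42.78] F [-0.16  3.58 -0.06] op 0.30 q [-0.52  0.03  1.97  0.    1.14  1.14]
shift units now-axes [1.76 0.06 0.02] after-turn axes [1.76 0.09 0.03] turn [-0.01  0.03 -0.12]
```

Call:
play_rows(plan=[[0.3,0.02,0,0,0,0,0.3],[0.32,0.02,0,0,0,0,0.3],[0.33,0.01,0,0,0,0,0.3],[0.33,0,0,0,0,0,0.3],[0.33,-0.01,0,0,0,0,0.3],[0.33,-0.04,0,0,0,0,0.3],[0.33,-0.07,0,0,0,0,0.3]])

```text
time: 45.93
ee_pos: [490.7, -265.1, 44.1]
tool_rot: [-2.112, 2.324, -0.006]
force: [-0.1, -0.4, -0.2]
opening: 0.302
```

Call:
play_rows(plan=[[0.32,-0.08,0,0,0,0,0.3],[0.32,-0.1,0,0,0,0,0.3],[0.31,-0.12,0,0,0,0,0.3],[0.3,-0.14,0,0,0,0,0.3]])

```text
time: 46.27
ee_pos: [500.9, -303.3, 45.6]
tool_rot: [-2.111, 2.325, -0.015]
force: [0.5, -0.7, 0.1]
opening: 0.301
```

Run:
```python
from h import *
phi()
to(*post(-45),42,-1.65)
```

```text
phi -28.4 r 125.4
t46.3 pos [ 500.86 -303.34   45.57] F [ 0.49 -0.74  0.06] op 0.30 q [-0.67  0.14  1.85 -0.    1.14  1.  ]
shift units now-axes [ 1.16 -0.87  0.16] after-turn axes [ 1.18 -0.85  0.14] turn [-0.06 -0.05 -0.14]
```

Call:
play_rows(plan=[[0.29,-0.16,0.03,0,0,0,0.3],[0.28,-0.19,0,0,0,0,0.3],[0.27,-0.2,0,0,0,0,0.3],[0.2,-0.16,0,0,0,0,0.3],[0,0,0,0,0,0,0.3]])

```text
time: 46.68
ee_pos: [519.1, -336.3, 45.7]
tool_rot: [-2.11, 2.326, -0.018]
force: [0.1, 0.3, 0.8]
opening: 0.301
```

Run:
```python
from h import *
phi()
to(*post(-45),42,-1.65)
```

```text
phi -45.5 r 127.7
t46.7 pos [ 519.06 -336.26   45.71] F [0.14 0.26 0.75] op 0.30 q [-0.69  0.21  1.77 -0.    1.15  0.97]
shift units now-axes [-0.08 -0.02  0.15] after-turn axes [-0.08 -0.02  0.15] turn [-0.08 -0.06 -0.15]
```

Open, lift and retreat out of the view.

Call:
play_rows(plan=[[0,0,0,0,0,0,0.45],[0,0,0,0,0,0,0.45],[0,0,-0.5,0,0,0,0.45],[0,0,-0.8,0,0,0,0.45],[0,0,-0.9,0,0,0,0.45],[0,0.2,-0.9,0,0,0,0.45],[0,0.5,-0.9,0,0,0,0.45],[0,0.8,-0.6,0,0,0,0.45]])

```text
time: 47.35
ee_pos: [478.6, -326.5, 162.1]
tool_rot: [-2.116, 2.321, 0.003]
force: [-0.2, -0.5, 0.9]
opening: 0.454
```

Call:
play_rows(plan=[[0.4,0.8,-0.3,0,0,0,0.45],[0.7,0.7,0,0,0,0,0.45],[0.9,0.4,0,0,0,0,0.45],[0.9,0.4,0,0,0,0,0.45],[0.9,0.4,0,0,0,0,0.45],[0.9,0.4,0,0,0,0,0.45],[0.9,0.2,0,0,0,0,0.45],[0,0,0,0,0,0,0.45]])

```text
time: 48.02
ee_pos: [380.1, -460.9, 187.3]
tool_rot: [-2.124, 2.314, -0.026]
force: [-1.2, 0.1, 0.3]
opening: 0.45
```

Run:
```python
from h import *
to(400,-500,200,-1.65)
crop("scene","k1",250,160,380,270,6)
crop("top","k2",130,120,430,290,2.6)
```

```text
t48.0 pos [ 380.11 -460.89  187.3 ] F [-1.22  0.1   0.29] op 0.45 q [-1.01  0.01  1.73  0.    1.38  0.65]
shift units now-axes [ 1.5  -0.93 -0.48] after-turn axes [ 1.5  -0.92 -0.51] turn [-0.1  -0.09 -0.05]
```

View pics/k1.png

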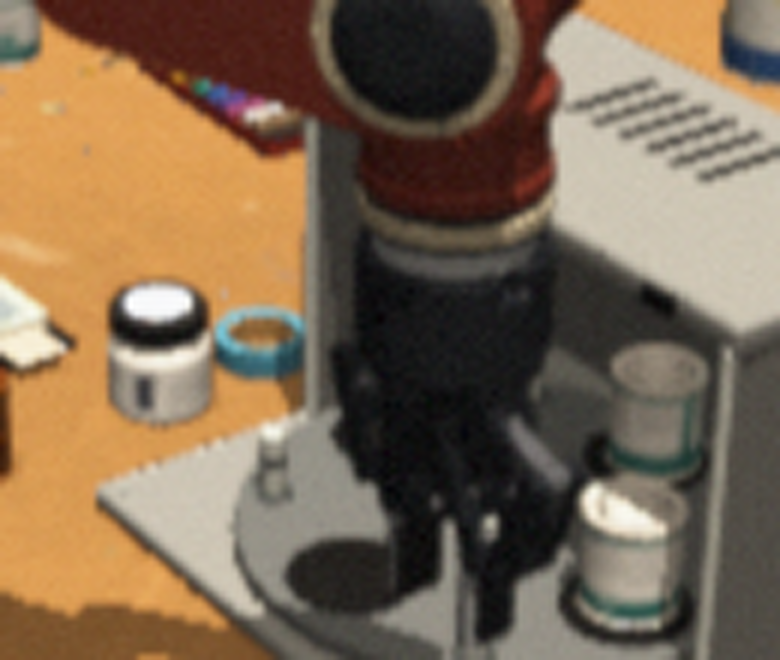

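View pics/k2.png

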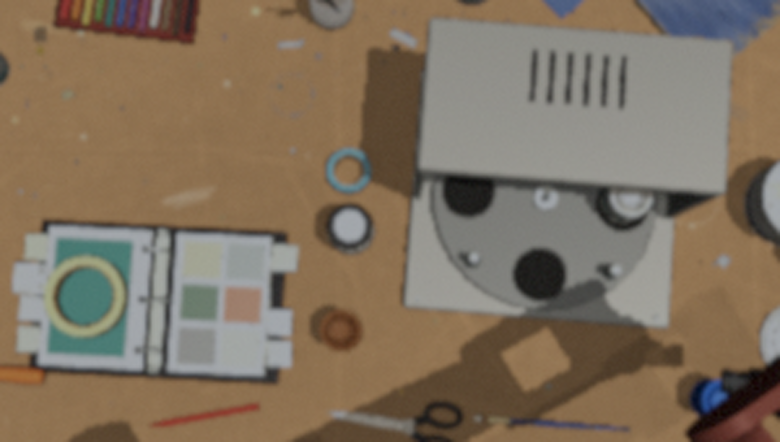

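Run:
```python
from h import *
print(back("scene",[(359.7,222),(355.5,244.2)],[90,90]), "bays back/right",AX+100*UX,AX-100*UY)
print("tape",back("top",[(130+85/2.6,120+295.5/2.6)],[51]),"pot2 top",back("top",[(130+631/2.6,120+200/2.6)],[90]))
im=cv2.imread("pics/scene_k1_full.png"); cv2.imwrite("pics/k3.png",cv2.resize(im[205:275,335:385],None,fx=9,fy=8,interpolation=cv2.INTER_CUBIC))
cv2.imwrite("pics/k4.png",cv2.resize(im[170:230,180:260],None,fx=9,fy=9,interpolation=cv2.INTER_CUBIC))
```

```text
[[ 710.7419795  -267.8954769    90.        ]
 [ 606.51635339 -350.77220724   90.        ]] bays back/right [ 715.2  -260.35] [ 607.65 -352.2 ]
tape [[485.55390474 334.75880381  51.        ]] pot2 top [[ 601.45748934 -349.85213778   90.        ]]
```

View pics/k3.png

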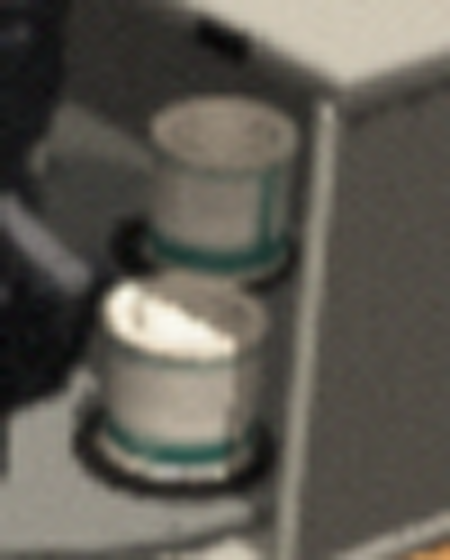

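View pics/k4.png

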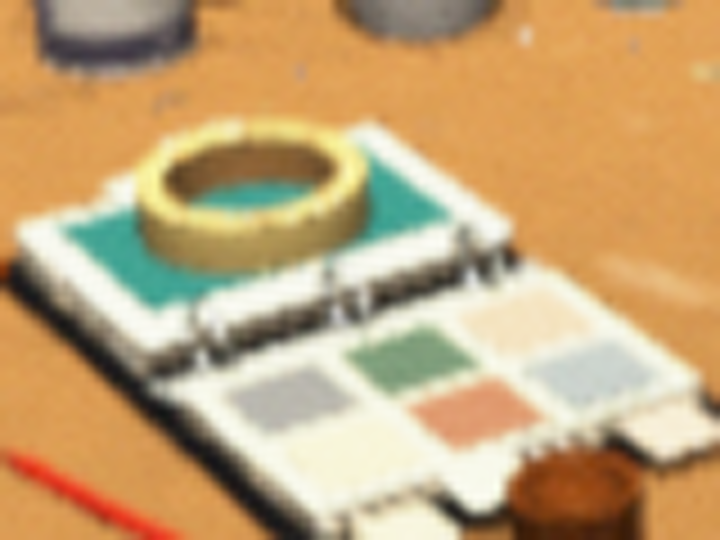

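Run:
```python
from h import *
print(get_obs()['time'],np.abs(get_obs()['qvel']).max()); print(hand_in())
```

```text
48.1167 0.02742241050218655
the job is handed in; nothing more can be done
None
```

The job was handed in at about 48 s of the 210 s, with the binder and both sample pots finished.

**Binder**
- The tape roll was parked on the clear table and the top leaf turned to the left.
- The tab slipped out of the fingers on the first try. I let go early on the second and re-gripped mid-swing on the third, which took the leaf over.
- The tape roll went back on the turned leaf, and the last pictures put it about 1 mm from the leaf's middle. By eye the leaf lies flat; I did not measure its angle.

**Pots and turntable**
- Only two pots were waiting in front of the booth. I set each on the front pad and turned the table a quarter turn after each by a finger post.
- The posts are back at their detent positions and the front bay is empty.
- Both pots stand upright under the hood, one in the back bay and one in the right bay.
- The right pot measured about 2 mm from its pad's centre in the scene camera and about 7 mm in the top camera.
- The back pot was visible only in the scene camera and looked about 9 mm off centre. This is the weakest placement, but it is inside the 18 mm limit, so I left it.

**Everything else**
- The varnish jar and the blue and brown pots were left alone. A similar teal-striped pot far from the booth was also left alone.
- I saw no knock to the tape roll.
- The gripper was clear of everything at hand-in.

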